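Check the hygiene tool case, clear out strays and clasp it shut

TASK

Open the hinged tool case and check it against the outlines on its floor: every hygiene tool (stem hook, scraper, brush, tweezers) found in the case or on the steel tray beside it must end in its own lane; a tool found in neither leaves its lane empty. Anything else in the case (a screwdriver, marker pens) goes onto the tray. Then shut the lid fully and swing both clasps down until they rest flat over their keepers.

Things in the scene. Friction and masses are not known exactly. Their poses are not given: they have to be found in the camera images.
- case: Grey case fixed to the bench, left or right of the tray; 220 mm deep (its x, away from the robot), 352 wide (its y), walls 4 thick, 44 high. Inner floor 6 mm above the bench, dark, a pale outline of the right tool in each lane. Three dividers (4 mm high, at y = -82, 0, 82 mm) make four lanes along x, 212 mm long. Origin under its centre; hinge on the +x side, clasps at -x.
- tray: Shallow stainless steel tray, fixed, 300 mm (its x) by 200 mm (its y) inside walls 24 mm high; its floor is 2 mm thick. Origin at the centre of its underside. Its long x axis runs across in front of the robot.
- lane_hook (a point): Centre of the stem hook's outline on the floor of its lane (the lane farthest to the case's +y side, left as the robot sees it; 88 mm wide, y = 84 to 172 mm in the case); axes as the case's. This point is at y = 123 mm.
- lane_scraper (a point): Centre of the floor of the scraper's lane (second from the left, 78 mm wide).
- lane_brush (a point): Centre of the floor of the brush's lane (third from the left, 78 mm wide).
- lane_tweezers (a point): Centre of the tweezers' outline in its lane (the rightmost, 88 mm wide; the point is at y = -123 mm in the case).
- lid (a joint): Angle of the case's lid (rad): 0 shut, 1.57 upright, 1.85 its stop leaning back. Stiff friction hinge: the lid stays at any angle; it takes about 4 N up at the handle to raise, about 2 N to pull down. The lid is a shell 14 mm high.
- lid_handle (a point): Middle of the grip bar of the black bow handle that stands out from the middle of the lid's front edge: round bar 12 mm thick, 88 mm straight along the case's y, its middle 41 mm in front of the lid's front face (35 mm free between), 261 mm from the hinge axis, 51 mm above the bench with the lid shut.
- lid_hinge (a point): Point on the lid's hinge axis in mid-width, 110 mm in +x from the case's centre, 44 mm above the bench; the axis runs along the case's y.
- clasp_left (a joint): Angle of the left (+y) clasp against the lid (rad): 0 shut (leaf flat over the keeper on the case's front), 1.57 pointing forward off the lid's front edge, 3.14 upright on the edge (lid shut), 4.2 its stop, thrown back over the lid. Stiff pivot: stays where it is left; about 0.5 N at the end moves it.
- clasp_left_pivot (a point): Middle of the left clasp's pivot axis (along the case's y), on the lid's front edge: with the lid shut 52 mm above the bench, 4 mm before the front face. The steel leaf reaches 42 mm from it to a curled end, is 33 mm wide, 3 thick. The keeper on the case stands 4.5 mm off its front; the leaf's window goes over it.
- clasp_right (a joint): Angle of the right (-y) clasp, as for the left one.
- clasp_right_pivot (a point): As for the left clasp.
- stem_hook: Hygiene tool: stem hook, 200 mm long (its y), 51 mm wide, worn round wooden handle 18 mm thick from y = -13 to +100 mm at x = -17 mm, thin bent steel hook at the -y end; 70 g. Origin under the middle of its outline, z up. Starts in one of the four lanes.
- scraper: Hygiene tool: bench scraper, 154 mm long (its y), handle 22 mm wide and 20 mm high from y = -18 to +77 mm at x = 0, flat blade 64 mm wide at the -y end; 90 g. Origin under its middle. May be absent.
- brush: Hygiene tool: small brush lying on its bristles, 150 mm long (its y), 18 mm wide, 26 mm high; the straight back is 16 to 26 mm above the origin, bristles below it from y = -72 to -12 mm; 50 g. Origin under its middle. May be absent.
- tweezers: Hygiene tool: steel tweezers lying on one arm, 123 mm long (its y), 8 mm wide, 15 mm high; 30 g. Origin under the middle. May be absent.
- marker_red: Stray: red-capped marker pen, as the black-capped one, but its long axis is turned 0.14 rad from the body's y axis (barrel from x = 3, y = -24 mm to x = -10, y = +65 mm). May be absent.
- screwdriver: Stray: cross-head screwdriver, 187 mm long (its y), round handle 23 mm thick from y = +5 to +94 mm, its middle 12 mm above the origin, thin 6 mm shaft towards -y; 80 g. Origin under its middle. It may roll a little. May be absent.
- marker_black: Stray: black-capped marker pen lying on its clip, 132 mm long, barrel 15 mm thick, its middle 8 mm above the origin; its long axis is turned 0.21 rad counterclockwise from the body's y axis (barrel from x = 4, y = -24 mm to x = -14, y = +64 mm, cap beyond at the -y end); 18 g. May be absent.
There are look-alikes about, which are no part of the job. Of the things that look like the scraper, the smaller one is meant.

How it is judged:
By the outcome, as a careful person would: the job done as asked, in the order asked, and still so for the second after the job is handed in, with the robot touching nothing.
Of screwdriver, marker_black, marker_red only 2 to 3 are there at a start; the rules pass over those that are not, and their reading is None.
Of scraper, brush, tweezers only 1 to 2 are there at a start; the rules pass over those that are not, and their reading is None.
At some moment in a run one of screwdriver, marker_black, marker_red may be knocked a few centimetres aside while the robot is not near it.
Once in a run the grip may slacken for a moment while it holds something.
It also fails if it takes over 210 s, if anything falls off the work surface, if the arm or the gripper's body presses on something with over 40 N, if the wrist force passes 120 N, or if a joint passes its speed limit or range.

ROBOT

A 7-joint arm with a two-finger parallel gripper is mounted at the origin on a cart in front of the work surface, level with it; the furniture and walls round the work are solid. World frame = base frame: x ahead of the robot, y to its left, z up, the work surface at z = 0. Lengths are in m, angles in rad, forces in N, time in s.
With the tool pointing down it reaches from about 0.425 to 0.875 m from the base axis. Payload 4.7 kg.
Tool frame: the origin (TCP) lies midway between the tips of the shut fingers; the grasp point (between the pads) lies 19 mm behind it; z points along the fingers, y is the direction in which the jaws open and shut (so a half turn about z gives the same grasp; the last joint's range is limited). The gripper opens to 87 mm and grips with 3 to 60 N. Pads are 19 mm wide; open, the fingers measure 117 mm over their backs; the gripper's body (75 mm by 190 mm) begins 51 mm behind the grasp point.
Start: joints at [-1.278, 0.321, -0.07, 1.45, 0.023, 1.371, -0.057], TCP at [0.179, 0.625, 0.223] pointing down, gripper open.
Joint ranges: [-2.86, 2.86], [-0.3, 2.09], [-1.38, 1.24], [0.06, 2.45], [-1.56, 4.7], [0.09, 2.05], [-2.69, 2.69]. Speed limits (rad/s): [2.57, 2.57, 3.14, 3.14, 3.14, 3.14, 3.14].

INTERFACE

Orientations are given as a rotation vector (axis times angle).
In Python, from bench import ctrl, optics gives the robot as it stands. The module is installed in compiled form; this text tells all that it offers.
- The arm moves only by the tool step_arm, never from a script. Its argument "deltas" is a list of rows, each a list of 7 numbers: the turn, a rotation vector about the tool's x, y, z in degrees, then the shift along the tool's x, y, z in mm, then the finger opening in mm, from 0 to 87. A call has exactly 8 rows; each row is the pose to reach, as a shift and turn from the pose commanded when the call began, along the tool's axes at that moment; what a row does not reach only later rows make up. A row lasts 1/8 s, in which the tool goes at most 62.5 mm and 10.7 degrees, less where a joint would pass 70% of its speed; a pose out of reach is approached as far as the arm can. A call with a gripper value outside its range is refused whole. The fingers move at their own pace and stop on an object; "newtons" is the grip in N (left out, the last holds). Time passes only in rows, so rows that repeat a pose let the fingers close, or fill a call up. It gives the time, the measured TCP pose, the force and the opening at its end, in the units of the state.
- ctrl.get_state(): the state, without advancing time (a new reading comes with each control period).
- optics.get_image(name): name is "scene" or "side" or "wrist"; returns the picture (384x512x3 uint8, red, green, blue); there is no depth.
- optics.get_calibration(name): a dict with "K" (3x3 intrinsics, pixels), "k1" (the pictures are not rectified: a ray, as slopes to the right and down, at radius r is drawn at 1 + k1 r^2 times it, then the intrinsics apply), "R" (3x3) and "t" (3): a world point X has camera coordinates R X + t. Camera axes: x right, y down, z forward; pixel columns grow to the right and rows downward; lengths in m; the calibration is good to about 2 mm. A picture is of the moment at which its call begins: read the wrist's pose just before it. get_calibration takes no time and is no camera call; for the wrist camera it gives the pose at the moment of the call.
- ctrl.close_job(): hands the job in, once; it reports no verdict.
The state is a dict: "time": time; "joint_positions": joint angles; "qd": joint speeds; "joint_torque": joint torques, N m; "position": TCP position; "tool_rot": TCP orientation; "ft_force": force on the tool from outside, world axes, zero at the start; "torque": the same for the moment, N m; "grip_width": opening from 0.0 (shut) to 1.0 (fully open).
Only numpy, scipy, OpenCV 4.12 (cv2) and the standard library are available. Lean on these libraries where they do the work, as an engineer would, in place of code of your own. Each camera call takes 0.05 s, during which the arm holds its last target.

## Working session

There is one attempt and no reset: what is moved stays moved. The work goes in short steps, Python scripts to look and compute and a tool call to move; the robot and the scene stay as the last step left them, time stands still between calls to the robot, and variables do not carry over. Pictures are saved under pics/ and viewed, and the job is handed in when it is done.

Besides the shell and the picture viewer there is one more tool, called after ">>>" by a JSON object that holds its "method" and its "body". step_arm: Moves the arm, as the interface text tells. Its arguments: {"type":"object","properties":{"deltas":{"type":"array"},"newtons":{"type":"number"}},"required":["deltas"]}

```bash
mkdir -p pics; ls
python3 - <<'E'
from bench import ctrl, optics
import cv2
s=ctrl.get_state();print(s)
for n in("scene","side","wrist"):
    c=optics.get_calibration(n);print(n,c)
    im=optics.get_image(n);cv2.imwrite(f'pics/{n}0.png',im[:,:,::-1])
E
```

```text
pics
{'time': 0.0, 'joint_positions': array([-1.27792273,  0.32180922, -0.07008983,  1.45170661,  0.02260896,
        1.37077066, -0.05689282]), 'qd': array([-0.0003196 ,  0.00044656,  0.00026379, -0.00075476,  0.00061253,
       -0.00129558, -0.00106042]), 'joint_torque': array([ 7.67241709e-04, -4.91303480e+01, -4.03702743e-01, -3.12533391e+01,
       -6.41333009e-02,  4.36990173e-02,  1.80750803e-04]), 'position': array([0.17875909, 0.62435412, 0.22145463]), 'tool_rot': array([-4.36387494e-01, -3.11097403e+00,  2.98441240e-03]), 'ft_force': array([ 0.29330566,  0.92321957, -0.30958452]), 'torque': array([ 0.01955367, -0.0044961 , -0.01038278]), 'grip_width': 0.9970599313853402}
scene {'K': array([[385.14605273,   0.        , 254.7245223 ],
       [  0.        , 385.14605273, 194.09169728],
       [  0.        ,   0.        ,   1.        ]]), 'k1': -0.10671333214445367, 'R': array([[ 0.8775857 , -0.47936202,  0.00744259],
       [-0.26764539, -0.50274996, -0.82195403],
       [ 0.39775531,  0.71934312, -0.56950521]]), 't': array([-0.49962745,  0.16072703,  1.21365337])}
side {'K': array([[475.9385159 ,   0.        , 256.93525682],
       [  0.        , 475.9385159 , 181.43377355],
       [  0.        ,   0.        ,   1.        ]]), 'k1': 0.05117060092223119, 'R': array([[ 0.82691706, -0.56212165,  0.01508056],
       [-0.23273108, -0.36652974, -0.90082862],
       [ 0.51190274,  0.74140084, -0.43391287]]), 't': array([-0.45642643,  0.14659756,  1.21655663])}
wrist {'K': array([[301.09773384,   0.        , 258.70144512],
       [  0.        , 301.09773384, 192.68120864],
       [  0.        ,   0.        ,   1.        ]]), 'k1': -0.03426512313296914, 'R': array([[ 0.27556312,  0.96128137, -0.00175755],
       [ 0.93146393, -0.26656284,  0.24762715],
       [ 0.23757087, -0.069874  , -0.96885381]]), 't': array([-0.6496372 , -0.03126324,  0.39022073])}
```

View pics/scene0.png

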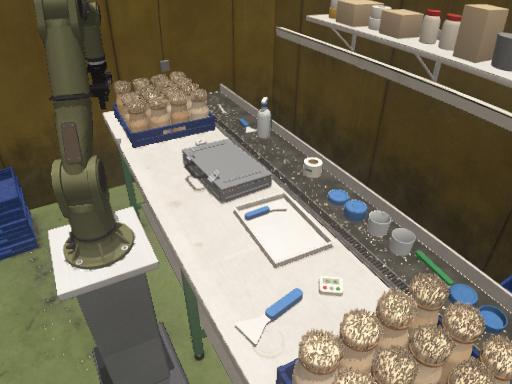

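View pics/side0.png

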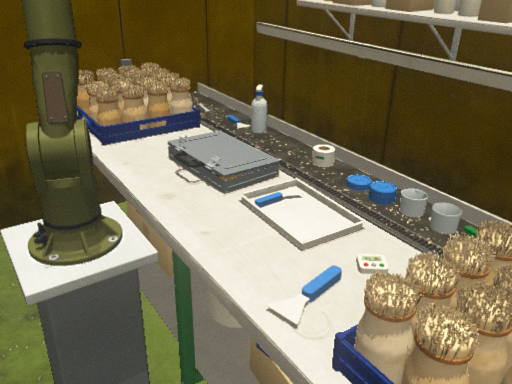

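View pics/wrist0.png

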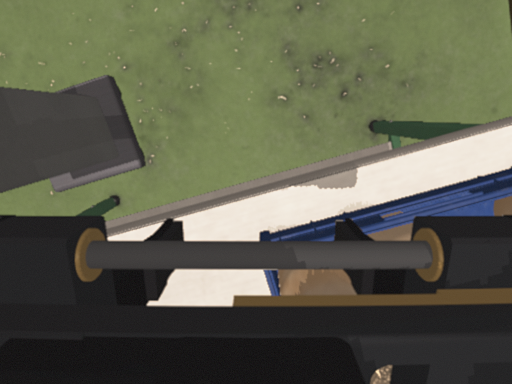

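```bash
cat > h.py <<'E'
import numpy as np, cv2
from bench import ctrl, optics
from scipy.spatial.transform import Rotation as Rn
def unproj(c,px,z):
    K=c['K'];px=np.atleast_2d(px).astype(float)
    d=(px-[K[0,2],K[1,2]])/[K[0,0],K[1,1]]
    u=d.copy()
    for _ in range(30):
        u=d/(1+c['k1']*(u**2).sum(1,keepdims=True))
    ray=np.c_[u,np.ones(len(u))]@c['R']
    o=-c['R'].T@c['t']
    s=(z-o[2])/ray[:,2]
    return o+ray*s[:,None]
def proj(c,X):
    p=np.atleast_2d(X)@c['R'].T+c['t'];u=p[:,:2]/p[:,2:]
    u=u*(1+c['k1']*(u**2).sum(1,keepdims=True))
    return u*c['K'][0,0]+c['K'][:2,2]
def snap(n,name,crop=None,k=1):
    c=optics.get_calibration(n);im=optics.get_image(n)[:,:,::-1].copy()
    cv2.imwrite(f'pics/{name}_full.png',im)
    np.save(f'pics/{name}.npy',np.array([c],dtype=object),allow_pickle=True)
    if crop:
        a,b,w,hh=crop;im=im[b:b+hh,a:a+w]
    if k!=1: im=cv2.resize(im,None,fx=k,fy=k,interpolation=cv2.INTER_CUBIC)
    cv2.imwrite(f'pics/{name}.png',im)
    return c
def load(name): return np.load(f'pics/{name}.npy',allow_pickle=True)[0]
E
python3 - <<'E'
import cv2
a=cv2.imread('pics/scene0.png')[130:270,170:340];cv2.imwrite('pics/a.png',cv2.resize(a,None,fx=4,fy=4,interpolation=2))
a=cv2.imread('pics/side0.png')[120:250,150:370];cv2.imwrite('pics/b.png',cv2.resize(a,None,fx=3.6,fy=3.6,interpolation=2))
E
```

```text
(no output)
```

View pics/a.png

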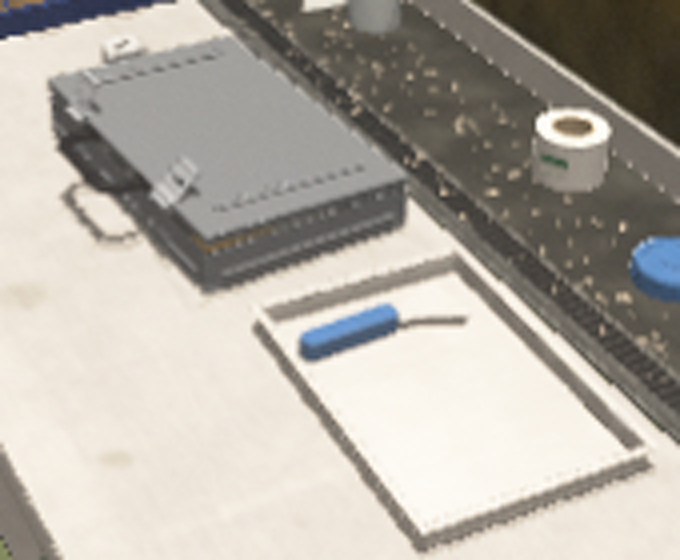

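View pics/b.png

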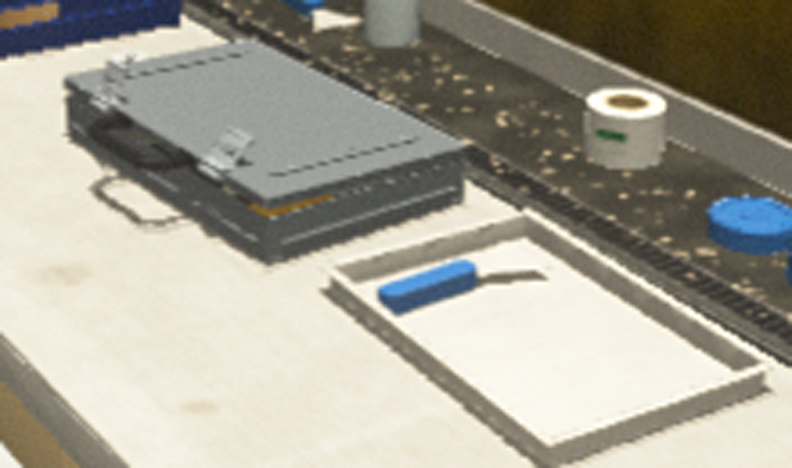

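Run:
```python
from h import *
c=optics.get_calibration('scene')
f=lambda x,y:(x/4+170,y/4+130)
for n,p,z in [('Rfrontbot',(208,290),0),('Rbackbot',(405,228),0),('lidRF',(200,235),.058),('lidRB',(405,180),.058),('lidLF',(52,80),.058),('lidLB',(235,38),.058),('trayRF',(420,540),.0),('trayLFtop',(255,318),.024),('trayLBtop',(460,258),.024),('trayRBtop',(645,455),.024),('blue end',(305,345),.012),('blue end2',(395,315),.012),('shaft end',(465,320),.01),('handle',(100,185),.051)]:
    print(n,unproj(c,[f(*p)],z)[0].round(3))
c2=optics.get_calibration('wrist');s=ctrl.get_state()
T=Rn.from_rotvec(s['tool_rot']).as_matrix();cp=-c2['R'].T@c2['t']
print('cam in tool',T.T@(cp-s['position']),(c2['R']@T).round(3))
print(T.round(3))
```

```text
Rfrontbot [0.445 0.022 0.   ]
Rbackbot [0.656 0.025 0.   ]
lidRF [0.442 0.027 0.058]
lidRB [0.652 0.021 0.058]
lidLF [0.425 0.368 0.058]
lidLB [0.638 0.365 0.058]
trayRF [ 0.451 -0.342  0.   ]
trayLFtop [ 0.451 -0.065  0.024]
trayLBtop [ 0.656 -0.072  0.024]
trayRBtop [ 0.64  -0.367  0.024]
blue end [ 0.478 -0.106  0.012]
blue end2 [ 0.568 -0.105  0.012]
shaft end [ 0.62  -0.138  0.01 ]
handle [0.398 0.159 0.051]
cam in tool [ 0.06611873  0.00055969 -0.16309987] [[-0.     1.     0.   ]
 [-0.969 -0.    -0.248]
 [-0.248 -0.     0.969]]
[[-0.961  0.275 -0.   ]
 [ 0.275  0.961 -0.001]
 [-0.    -0.001 -1.   ]]
```

```bash
cat >> h.py <<'E'
import json,os
def getcmd():
    d=json.load(open('cmd.json'));return np.array(d['p']),Rn.from_quat(d['q'])
def setcmd(p,R): json.dump(dict(p=list(map(float,p)),q=list(map(float,R.as_quat()))),open('cmd.json','w'))
def down(a,tilt=0):
    """tool x at world azimuth a (deg), pointing down; tilt: rotate about world axis y afterwards (deg)"""
    a=np.deg2rad(a);x=np.array([np.cos(a),np.sin(a),0]);z=np.array([0,0,-1.]);y=np.cross(z,x)
    return Rn.from_euler('y',tilt,degrees=True)*Rn.from_matrix(np.c_[x,y,z])
def plan(wps,fill=True):
    """wps: (pos,R,nrows,grip). nrows 0 -> as few as limits allow. prints calls of 8 rows"""
    p,R=getcmd();rows=[]
    for pos,Rt,n,g in wps:
        pos=np.array(pos if pos is not None else p,float);Rt=Rt if Rt is not None else R
        dr=(R.inv()*Rt).as_rotvec();ang=np.rad2deg(np.linalg.norm(dr));dist=np.linalg.norm(pos-p)
        need=max(1,int(np.ceil(max(dist/.058,ang/10.))))
        if n and n<need: print('warn need',need)
        n=max(n,need)
        for i in range(1,n+1): rows.append((p+(pos-p)*i/n,R*Rn.from_rotvec(dr*i/n),g))
        p,R=pos,Rt
    while len(rows)%8: rows.append(rows[-1])
    cp,cR=getcmd()
    for k in range(0,len(rows),8):
        out=[]
        for q,Q,g in rows[k:k+8]:
            rv=np.round(np.rad2deg((cR.inv()*Q).as_rotvec()),1)+0.;sh=np.round(cR.inv().apply(q-cp)*1000,1)+0.
            out.append([*rv,*sh,g])
        print('CALL',json.dumps(out).replace('.0,',',').replace(' ',''))
        cp=cp+cR.apply(sh/1000);cR=cR*Rn.from_rotvec(np.deg2rad(rv))
    setcmd(cp,cR);print('end',cp.round(4),cR.as_rotvec().round(3))
def chk():
    s=ctrl.get_state();p,R=getcmd();print('t',round(s['time'],2),'pos',s['position'].round(4),'err mm',((s['position']-p)*1000).round(1),'rot err deg',np.rad2deg((R.inv()*Rn.from_rotvec(s['tool_rot'])).as_rotvec()).round(1),'F',s['ft_force'].round(1),'g mm',round(s['grip_width']*87,1),'j',s['joint_positions'].round(2));return s
E
python3 - <<'E'
from h import *
s=ctrl.get_state()
setcmd([.179,.625,.223],Rn.from_rotvec(s['tool_rot']))
plan([((.50,.17,.43),down(90),16,87)])
E
```

```text
CALL [[0,0,4.6,-27.1,-21.8,-12.9,87],[0,0,9.3,-54.2,-43.7,-25.8,87],[0,0,13.9,-81.3,-65.5,-38.7,87],[0,0,18.5,-108.5,-87.4,-51.6,87],[0,0,23.1,-135.6,-109.2,-64.5,87],[0,0,27.8,-162.7,-131,-77.4,87],[0,0,32.4,-189.8,-152.9,-90.3,87],[0,0,37,-216.9,-174.7,-103.2,87]]
CALL [[0,0,4.6,-34.8,-1.1,-12.9,87],[0,0,9.3,-69.6,-2.2,-25.8,87],[0,0.1,13.9,-104.4,-3.4,-38.7,87],[0,0.1,18.5,-139.2,-4.5,-51.6,87],[0,0.1,23.1,-174,-5.6,-64.5,87],[0,0.1,27.8,-208.8,-6.7,-77.4,87],[0,0.1,32.4,-243.6,-7.9,-90.4,87],[0,0.1,37,-278.4,-9,-103.3,87]]
end [0.5  0.17 0.43] [-2.220e+00 -2.221e+00  1.000e-03]
```

>>> {"method": "step_arm", "body": {"deltas": [[0, 0, 4.6, -27.1, -21.8, -12.9, 87], [0, 0, 9.3, -54.2, -43.7, -25.8, 87], [0, 0, 13.9, -81.3, -65.5, -38.7, 87], [0, 0, 18.5, -108.5, -87.4, -51.6, 87], [0, 0, 23.1, -135.6, -109.2, -64.5, 87], [0, 0, 27.8, -162.7, -131, -77.4, 87], [0, 0, 32.4, -189.8, -152.9, -90.3, 87], [0, 0, 37, -216.9, -174.7, -103.2, 87]]}}

```text
time: 1.15
position: [0.3407, 0.3954, 0.3267]
tool_rot: [1.408, 2.808, 0.001]
ft_force: [-0.7, 1.1, 0.1]
grip_width: 0.999
```

>>> {"method": "step_arm", "body": {"deltas": [[0, 0, 4.6, -34.8, -1.1, -12.9, 87], [0, 0, 9.3, -69.6, -2.2, -25.8, 87], [0, 0.1, 13.9, -104.4, -3.4, -38.7, 87], [0, 0.1, 18.5, -139.2, -4.5, -51.6, 87], [0, 0.1, 23.1, -174, -5.6, -64.5, 87], [0, 0.1, 27.8, -208.8, -6.7, -77.4, 87], [0, 0.1, 32.4, -243.6, -7.9, -90.4, 87], [0, 0.1, 37, -278.4, -9, -103.3, 87]]}}

```text
time: 2.15
position: [0.501, 0.1676, 0.4299]
tool_rot: [-2.226, -2.215, -0.001]
ft_force: [-0.3, -0.1, -0.2]
grip_width: 0.995
```

Run:
```python
from h import *
chk(); snap('wrist','w1',None,1.5)
```

```text
t 2.15 pos [0.501  0.1676 0.4299] err mm [ 1.  -2.3 -0.1] rot err deg [-0.   0.1  0.3] F [-0.3 -0.1 -0.2] g mm 86.5 j [-0.78  0.04  0.42  1.38 -0.02  1.73 -0.36]
```

View pics/w1.png

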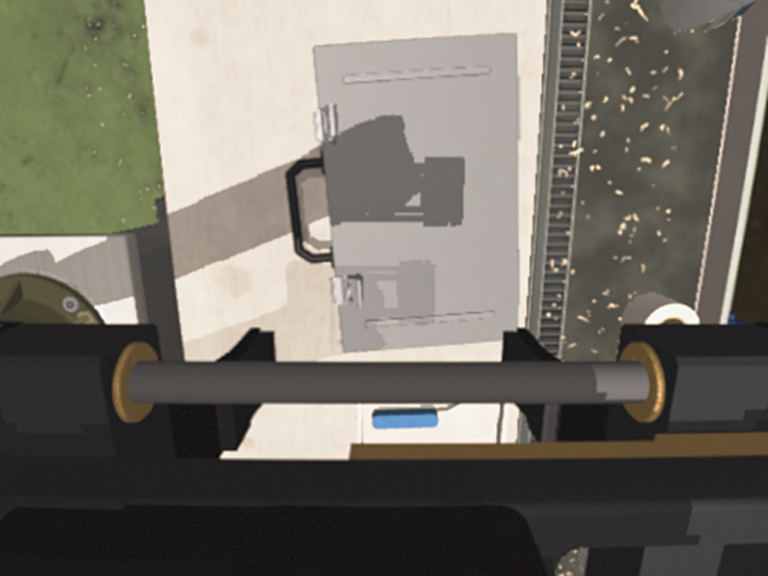

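```bash
python3 - <<'E'
from h import *
c=load('w1')
P={'LF':((314,46),.058),'LB':((517,33),.058),'RB':((518,343),.058),'RF':((343,352),.058),'hL':((292,183),.051),'hR':((300,243),.051),'hTop':((322,161),.051),'hBot':((330,260),.051),'clL':((316,122),.055),'clL2':((337,120),.06),'clR':((332,291),.055),'clR2':((362,288),.06)}
for k,(p,z) in P.items(): print(k,unproj(c,[np.array(p)/1.5],z)[0].round(4))
E
python3 -c "
import cv2
a=cv2.imread('pics/w1_full.png')[20:240,180:360];cv2.imwrite('pics/w1c.png',cv2.resize(a,None,fx=2.7,fy=2.7,interpolation=2)[:594])"
```

```text
LF [0.4229 0.3718 0.058 ]
LB [0.6429 0.3842 0.058 ]
RB [0.6659 0.0278 0.058 ]
RF [0.4443 0.017  0.058 ]
hL [0.3899 0.2262 0.051 ]
hR [0.3957 0.1553 0.051 ]
hTop [0.4261 0.2508 0.051 ]
hBot [0.4313 0.1342 0.051 ]
clL [0.4215 0.2934 0.055 ]
clL2 [0.4459 0.2948 0.06  ]
clR [0.4329 0.0962 0.055 ]
clR2 [0.4702 0.1011 0.06  ]
```

View pics/w1c.png

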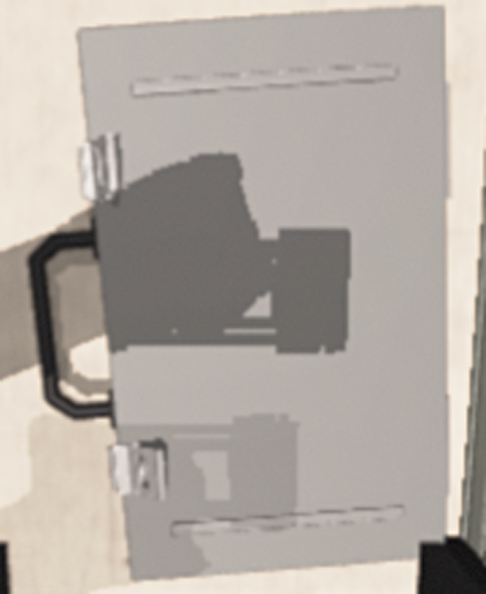

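```bash
cat >> h.py <<'E'
C0=np.array([.544,.2002]);YAW=np.deg2rad(3.35)
EX=np.array([np.cos(YAW),np.sin(YAW)]);EY=np.array([-np.sin(YAW),np.cos(YAW)])
def cw(x,y,z): return np.r_[C0+EX*x+EY*y,z]
def bar(lid,dz=-.019,yy=0.):
    phi=lid+np.arctan2(7,261);p=cw(.110-.2611*np.cos(phi),yy,.044+.2611*np.sin(phi));p[2]+=dz;return p
E
python3 - <<'E'
from h import *
R=down(93.35)
plan([(cw(-.151,0,.13),R,6,40),(cw(-.151,0,.032),R,4,40),(cw(-.151,0,.032),R,1,40),(cw(-.151,0,.032),R,5,0)])
E
```

```text
CALL [[0,0,-0.6,3.6,-17.7,50,40],[0,0,-1.1,7.1,-35.5,100,40],[0,0,-1.7,10.7,-53.2,150.1,40],[0,0,-2.2,14.3,-71,200.1,40],[0,0,-2.8,17.8,-88.7,250.1,40],[0,0,-3.3,21.4,-106.5,300.1,40],[0,0,-3.3,21.4,-106.4,324.6,40],[0,0,-3.3,21.4,-106.4,349.1,40]]
CALL [[0,0,0,0,0,24.5,40],[0,0,0,0,0,49,40],[0,0,0,0,0,49,40],[0,0,0,0,0,49,0],[0,0,0,0,0,49,0],[0,0,0,0,0,49,0],[0,0,0,0,0,49,0],[0,0,0,0,0,49,0]]
end [0.3932 0.1914 0.032 ] [-2.155e+00 -2.284e+00  1.000e-03]
```

>>> {"method": "step_arm", "body": {"deltas": [[0, 0, -0.6, 3.6, -17.7, 50, 40], [0, 0, -1.1, 7.1, -35.5, 100, 40], [0, 0, -1.7, 10.7, -53.2, 150.1, 40], [0, 0, -2.2, 14.3, -71, 200.1, 40], [0, 0, -2.8, 17.8, -88.7, 250.1, 40], [0, 0, -3.3, 21.4, -106.5, 300.1, 40], [0, 0, -3.3, 21.4, -106.4, 324.6, 40], [0, 0, -3.3, 21.4, -106.4, 349.1, 40]], "newtons": 20}}

```text
time: 3.2
position: [0.3936, 0.1909, 0.0793]
tool_rot: [-2.157, -2.282, -0.001]
ft_force: [0.3, 0.1, -0.7]
grip_width: 0.461
```

Run:
```python
from h import *
s=ctrl.get_state();print(s['position'],s['ft_force'],s['grip_width']); snap('wrist','w2',None,1.5)
```

```text
[0.39361939 0.19092855 0.07932997] [ 0.31854644  0.05974776 -0.65506246] 0.4611013878054458
```

View pics/w2.png

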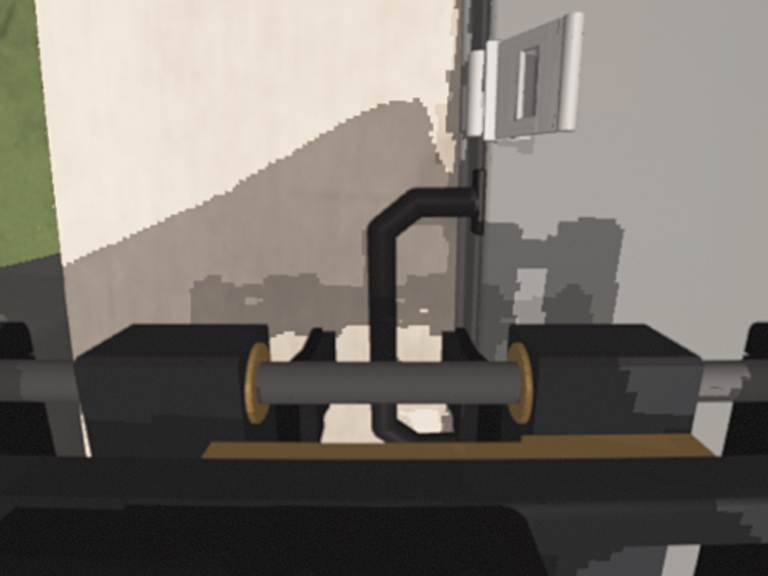

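>>> {"method": "step_arm", "body": {"deltas": [[0, 0, 0, 0, 0, 24.5, 40], [0, 0, 0, 0, 0, 49, 40], [0, 0, 0, 0, 0, 49, 40], [0, 0, 0, 0, 0, 49, 0], [0, 0, 0, 0, 0, 49, 0], [0, 0, 0, 0, 0, 49, 0], [0, 0, 0, 0, 0, 49, 0], [0, 0, 0, 0, 0, 49, 0]], "newtons": 20}}

```text
time: 4.25
position: [0.3911, 0.1917, 0.0306]
tool_rot: [-2.153, -2.283, 0.003]
ft_force: [-5.9, 1.0, 0.8]
grip_width: 0.111
```

Run:
```python
from h import *
chk()
R=down(93.35)
plan([(bar(l),R,2,0) for l in np.linspace(0,1.82,13)[1:]])
```

```text
t 4.25 pos [0.3911 0.1917 0.0306] err mm [-2.2  0.3 -1.4] rot err deg [ 0.2  0.1 -0. ] F [-5.9  1.   0.8] g mm 9.6 j [-0.84  0.06  0.34  2.18 -0.03  0.91 -0.43]
CALL [[0,0,0,0,2,-19.7,0],[0,0,0,0,4,-39.3,0],[0,0,0,0,9,-58.5,0],[0,0,0,0,14,-77.6,0],[0,0,0,0,21.7,-95.8,0],[0,0,0,0,29.5,-114,0],[0,0,0,0,40,-130.8,0],[0,0,0,0,50.5,-147.6,0]]
CALL [[0,0,0,0,12.8,-15,0],[0,0,0,0,25.7,-30,0],[0,0,0,0.1,40.7,-42.9,0],[0,0,0,0.1,55.7,-55.8,0],[0,0,0,0.1,72.5,-66.3,0],[0,0,0,0.1,89.2,-76.8,0],[0,0,0,0.1,107.4,-84.6,0],[0,0,0,0.1,125.5,-92.5,0]]
CALL [[0,0,0,0,19.2,-5,0],[0,0,0,0,38.3,-10,0],[0,0,0,0,58,-12,0],[0,0,0,0,77.7,-14.1,0],[0,0,0,0,97.4,-13.1,0],[0,0,0,0,117.2,-12.2,0],[0,0,0,0.1,136.6,-8.3,0],[0,0,0,0.1,156,-4.4,0]]
end [0.7249 0.2108 0.2763] [-2.155e+00 -2.284e+00  1.000e-03]
```

>>> {"method": "step_arm", "body": {"deltas": [[0, 0, 0, 0, 2, -19.7, 0], [0, 0, 0, 0, 4, -39.3, 0], [0, 0, 0, 0, 9, -58.5, 0], [0, 0, 0, 0, 14, -77.6, 0], [0, 0, 0, 0, 21.7, -95.8, 0], [0, 0, 0, 0, 29.5, -114, 0], [0, 0, 0, 0, 40, -130.8, 0], [0, 0, 0, 0, 50.5, -147.6, 0]]}}

```text
time: 5.25
position: [0.4481, 0.195, 0.1784]
tool_rot: [2.154, 2.282, 0.014]
ft_force: [18.9, 6.1, -22.0]
grip_width: 0.111
```

>>> {"method": "step_arm", "body": {"deltas": [[0, 0, 0, 0, 12.8, -15, 0], [0, 0, 0, 0, 25.7, -30, 0], [0, 0, 0, 0.1, 40.7, -42.9, 0], [0, 0, 0, 0.1, 55.7, -55.8, 0], [0, 0, 0, 0.1, 72.5, -66.3, 0], [0, 0, 0, 0.1, 89.2, -76.8, 0], [0, 0, 0, 0.1, 107.4, -84.6, 0], [0, 0, 0, 0.1, 125.5, -92.5, 0]]}}

```text
time: 6.25
position: [0.568, 0.2025, 0.2656]
tool_rot: [-2.152, -2.283, 0.008]
ft_force: [3.6, 3.6, -22.7]
grip_width: 0.112
```

>>> {"method": "step_arm", "body": {"deltas": [[0, 0, 0, 0, 19.2, -5, 0], [0, 0, 0, 0, 38.3, -10, 0], [0, 0, 0, 0, 58, -12, 0], [0, 0, 0, 0, 77.7, -14.1, 0], [0, 0, 0, 0, 97.4, -13.1, 0], [0, 0, 0, 0, 117.2, -12.2, 0], [0, 0, 0, 0.1, 136.6, -8.3, 0], [0, 0, 0, 0.1, 156, -4.4, 0]]}}

```text
time: 7.25
position: [0.7228, 0.2127, 0.2722]
tool_rot: [-2.148, -2.282, 0.006]
ft_force: [-3.9, 2.0, -7.4]
grip_width: 0.125
```

Run:
```python
from h import *
chk();snap('scene','s1',(170,90,190,160),4)
```

```text
t 7.25 pos [0.7228 0.2127 0.2722] err mm [-2.1  1.9 -4.1] rot err deg [ 0.4  0.2 -0.1] F [-3.9  2.  -7.4] g mm 10.9 j [-0.58  0.57  0.44  1.06 -0.24  1.57 -0.13]
```

View pics/s1.png

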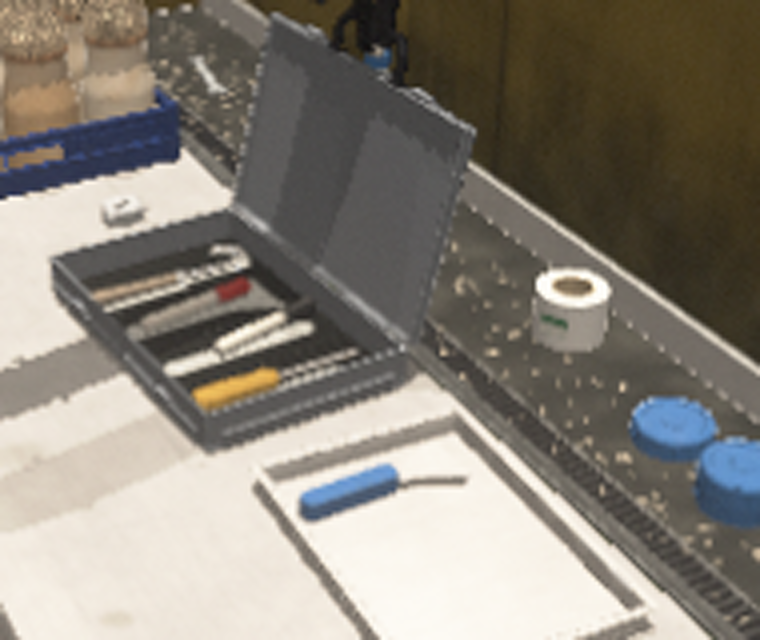

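Run:
```python
from h import *
R=down(93.35)
p,_=getcmd()
plan([(p,R,2,40),(p+[0,0,.12],R,3,40),((.54,.16,.45),down(90),5,87),(None,None,6,87)])
```

```text
CALL [[0,0,0,0,0,0,40],[0,0,0,0,0,0,40],[0,0,0,0,0,-40,40],[0,0,0,0,-0.1,-80,40],[0,0,0,0,-0.1,-120,40],[0,0,0.6,-8,-37.6,-130.7,87],[0,0,1.3,-16,-75.1,-141.4,87],[0,0,2,-24,-112.6,-152.2,87]]
CALL [[0,0,0.7,-9.3,-37.2,-10.7,87],[0,0,1.3,-18.6,-74.5,-21.4,87],[0,0,1.3,-18.6,-74.5,-21.4,87],[0,0,1.3,-18.6,-74.5,-21.4,87],[0,0,1.3,-18.6,-74.5,-21.4,87],[0,0,1.3,-18.6,-74.5,-21.4,87],[0,0,1.3,-18.6,-74.5,-21.4,87],[0,0,1.3,-18.6,-74.5,-21.4,87]]
end [0.54 0.16 0.45] [-2.220e+00 -2.221e+00  1.000e-03]
```

>>> {"method": "step_arm", "body": {"deltas": [[0, 0, 0, 0, 0, 0, 40], [0, 0, 0, 0, 0, 0, 40], [0, 0, 0, 0, 0, -40, 40], [0, 0, 0, 0, -0.1, -80, 40], [0, 0, 0, 0, -0.1, -120, 40], [0, 0, 0.6, -8, -37.6, -130.7, 87], [0, 0, 1.3, -16, -75.1, -141.4, 87], [0, 0, 2, -24, -112.6, -152.2, 87]]}}

```text
time: 8.3
position: [0.6126, 0.1784, 0.4298]
tool_rot: [2.197, 2.245, 0.006]
ft_force: [0.5, 0.8, 0.6]
grip_width: 0.714
```

>>> {"method": "step_arm", "body": {"deltas": [[0, 0, 0.7, -9.3, -37.2, -10.7, 87], [0, 0, 1.3, -18.6, -74.5, -21.4, 87], [0, 0, 1.3, -18.6, -74.5, -21.4, 87], [0, 0, 1.3, -18.6, -74.5, -21.4, 87], [0, 0, 1.3, -18.6, -74.5, -21.4, 87], [0, 0, 1.3, -18.6, -74.5, -21.4, 87], [0, 0, 1.3, -18.6, -74.5, -21.4, 87], [0, 0, 1.3, -18.6, -74.5, -21.4, 87]]}}

```text
time: 9.3
position: [0.54, 0.1596, 0.4487]
tool_rot: [-2.22, -2.221, -0.0]
ft_force: [-0.4, -0.9, 0.6]
grip_width: 1.004
```

Run:
```python
from h import *
chk();snap('wrist','w3',(150,0,250,330),1)
a=cv2.imread('pics/w3_full.png')[0:215,160:400];cv2.imwrite('pics/w3c.png',cv2.resize(a,None,fx=2.7,fy=2.7,interpolation=2))
```

```text
t 9.3 pos [0.54   0.1596 0.4487] err mm [ 0.  -0.4 -1.3] rot err deg [0.  0.1 0. ] F [-0.4 -0.9  0.6] g mm 87.3 j [-0.74  0.13  0.47  1.25 -0.06  1.77 -0.28]
```

View pics/w3c.png

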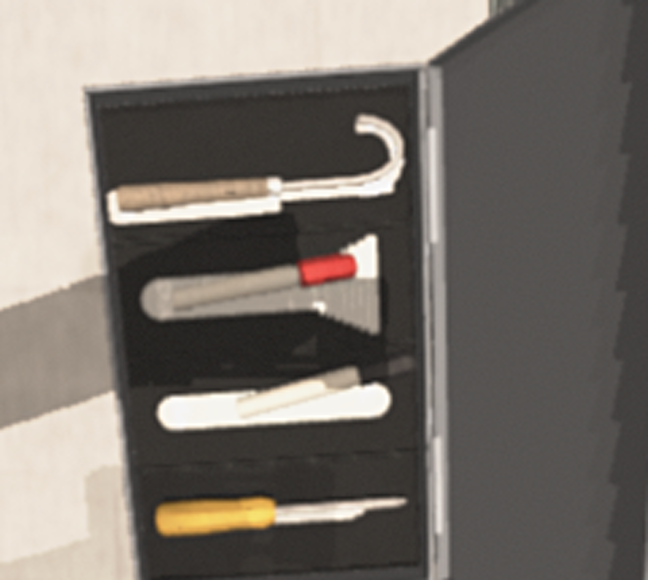

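View pics/w3_full.png

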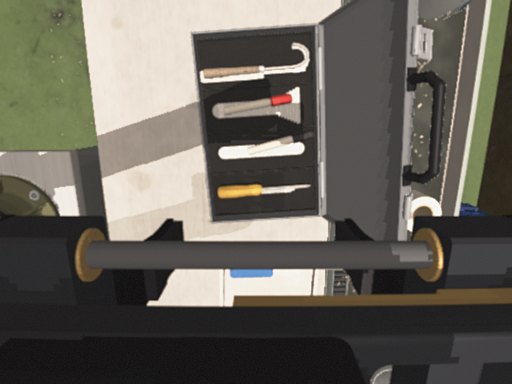

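Run:
```python
from h import *
plan([((.54,-.24,.40),down(90),8,87)])
c=load('w3');f=lambda x,y:(x/2.7+160,y/2.7)
for n,p,z in [('caseLF',(88,92),.044),('caseLB',(420,68),.044),('red barrel end',(170,295),.014),('red barrel/cap',(302,272),.014),('redcap end',(355,265),.014),('scr handle L',(157,518),.018),('scr handle R',(274,513),.018),('scr tip',(405,502),.018),('blk barrel end',(238,402),.014),('blk cap0',(328,380),.014),('blk cap1',(410,360),.014),('outlinebrushL',(158,412),.006),('outlinebrushR',(390,400),.006),('scrapOutL',(140,300),.006),('scrapOutRtop',(378,235),.006),('scrapOutRbot',(380,333),.006),('hook handleL',(118,195),.015),('hookhandR',(275,187),.015),('hookoutline L',(108,210),.006),('hookend',(402,160),.008)]:
    w=unproj(c,[f(*p)],z)[0];d=w[:2]-C0;print(n,w.round(4),'case',(d@EX*1000).round(1),(d@EY*1000).round(1))
```

```text
CALL [[0,0,0,-50,0,6.2,87],[0,0,0,-100,0,12.5,87],[0,0,0,-150,0,18.7,87],[0,0,0,-200,-0.1,25,87],[0,0,0,-250,-0.1,31.2,87],[0,0,0,-300,-0.1,37.4,87],[0,0,0,-350,-0.1,43.7,87],[0,0,0,-400,-0.1,49.9,87]]
end [ 0.54 -0.24  0.4 ] [-2.220e+00 -2.221e+00  1.000e-03]
caseLF [0.4264 0.3664 0.044 ] case -107.7 172.7
caseLB [0.639  0.3804 0.044 ] case 105.4 174.3
red barrel end [0.4724 0.2402 0.014 ] case -69.1 44.1
red barrel/cap [0.5661 0.2559 0.014 ] case 25.3 54.3
redcap end [0.6034 0.2607 0.014 ] case 62.9 56.9
scr handle L [0.4585 0.0777 0.018 ] case -92.5 -117.2
scr handle R [0.5466 0.0816 0.018 ] case -4.3 -118.5
scr tip [0.6449 0.0901 0.018 ] case 94.3 -115.8
blk barrel end [0.5201 0.1643 0.014 ] case -25.9 -34.4
blk cap0 [0.5858 0.1803 0.014 ] case 40.5 -22.3
blk cap1 [0.6449 0.1947 0.014 ] case 100.4 -11.4
outlinebrushL [0.4602 0.1561 0.006 ] case -86.2 -39.1
outlinebrushR [0.6327 0.165  0.006 ] case 86.4 -40.3
scrapOutL [0.4497 0.237  0.006 ] case -92.0 42.2
scrapOutRtop [0.6201 0.2817 0.006 ] case 80.7 76.9
scrapOutRbot [0.6236 0.2136 0.006 ] case 80.3 8.7
hook handleL [0.4383 0.3074 0.015 ] case -99.3 113.2
hookhandR [0.5469 0.3124 0.015 ] case 9.4 111.8
hookoutline L [0.4292 0.2987 0.006 ] case -108.8 105.0
hookend [0.635  0.3313 0.008 ] case 98.5 125.6
```

>>> {"method": "step_arm", "body": {"deltas": [[0, 0, 0, -50, 0, 6.2, 87], [0, 0, 0, -100, 0, 12.5, 87], [0, 0, 0, -150, 0, 18.7, 87], [0, 0, 0, -200, -0.1, 25, 87], [0, 0, 0, -250, -0.1, 31.2, 87], [0, 0, 0, -300, -0.1, 37.4, 87], [0, 0, 0, -350, -0.1, 43.7, 87], [0, 0, 0, -400, -0.1, 49.9, 87]]}}

```text
time: 10.35
position: [0.5398, -0.2418, 0.3985]
tool_rot: [-2.22, -2.222, -0.002]
ft_force: [0.3, -0.0, -0.3]
grip_width: 0.996
```

Run:
```python
from h import *
chk();snap('wrist','w4',(100,0,320,230),2.4)
```

```text
t 10.35 pos [ 0.5398 -0.2418  0.3985] err mm [-0.2 -1.8 -1.5] rot err deg [-0.1  0.1 -0. ] F [ 0.3 -0.  -0.3] g mm 86.7 j [-0.26  0.21  0.79  1.31 -0.15  1.69  0.5 ]
```

View pics/w4.png

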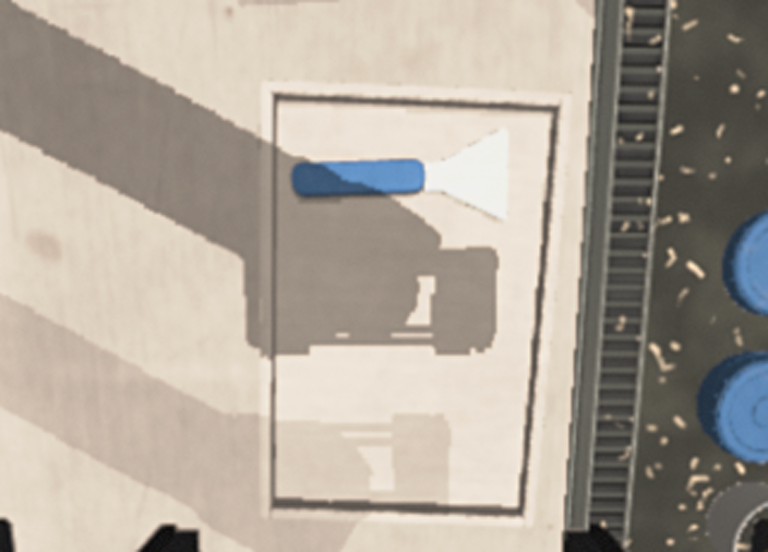

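Run:
```python
from h import *
c=load('w4')
f=lambda x,y:(x/2.4+100,y/2.4)
for n,p,z in [('tLB..',(275,97),.002),('LFar',(555,107),.002),('RFar',(523,512),.002),('RNear',(275,502),.002),('scr hL',(293,178),.012),('scr hR',(425,175),.012),('blade top',(505,128),.004),('blade bot',(505,220),.004)]:
    print(n,unproj(c,[f(*p)],z)[0].round(4))
R=down(189)
g=cw(-.020,.0488,0)
print(g)
U=lambda z:np.r_[g[:2],z]
plan([(U(.10),R,10,28),(U(.011),R,3,28),(None,None,1,28),(None,None,4,0),(U(.15),R,6,0)])
```

```text
tLB.. [ 0.4655 -0.0471  0.002 ]
LFar [ 0.6661 -0.0533  0.002 ]
RFar [ 0.6571 -0.358   0.002 ]
RNear [ 0.4555 -0.3495  0.002 ]
scr hL [ 0.4781 -0.1034  0.012 ]
scr hR [ 0.5728 -0.1013  0.012 ]
blade top [ 0.6303 -0.0681  0.004 ]
blade bot [ 0.6327 -0.1314  0.004 ]
[0.52118254 0.24774791 0.        ]
CALL [[0,0,-9.9,48.8,-1.8,30,28],[0,0,-19.8,97.5,-3.7,60,28],[0,0,-29.7,146.3,-5.5,90,28],[0,0,-39.6,195.1,-7.3,120.1,28],[0,0,-49.5,243.9,-9.2,150.1,28],[0,0,-59.4,292.6,-11,180.1,28],[0,0,-69.3,341.4,-12.8,210.1,28],[0,0,-79.2,390.2,-14.7,240.1,28]]
CALL [[0,0,-9.9,10.9,47.5,30,28],[0,0,-19.8,21.8,95.1,60,28],[0,0,-19.8,21.8,95.1,89.7,28],[0,0,-19.8,21.8,95.1,119.4,28],[0,0,-19.8,21.8,95.1,149,28],[0,0,-19.8,21.8,95.1,149,28],[0,0,-19.8,21.8,95.1,149,0],[0,0,-19.8,21.8,95.1,149,0]]
CALL [[0,0,0,0,0,0,0],[0,0,0,0,0,0,0],[0,0,0,0,0,-23.1,0],[0,0,0,0,0,-46.3,0],[0,0,0,0,0,-69.5,0],[0,0,0,0,0,-92.6,0],[0,0,0,0.1,0,-115.8,0],[0,0,0,0.1,0,-139,0]]
end [0.5212 0.2477 0.15  ] [ 0.247 -3.131 -0.   ]
```

>>> {"method": "step_arm", "body": {"deltas": [[0, 0, -9.9, 48.8, -1.8, 30, 28], [0, 0, -19.8, 97.5, -3.7, 60, 28], [0, 0, -29.7, 146.3, -5.5, 90, 28], [0, 0, -39.6, 195.1, -7.3, 120.1, 28], [0, 0, -49.5, 243.9, -9.2, 150.1, 28], [0, 0, -59.4, 292.6, -11, 180.1, 28], [0, 0, -69.3, 341.4, -12.8, 210.1, 28], [0, 0, -79.2, 390.2, -14.7, 240.1, 28]], "newtons": 15}}

```text
time: 11.4
position: [0.5247, 0.152, 0.1584]
tool_rot: [0.286, 3.128, 0.004]
ft_force: [1.1, 0.7, 0.1]
grip_width: 0.33
```

Run:
```python
from h import *
s=ctrl.get_state();print(s['position'],s['tool_rot'],s['joint_positions'].round(2)); snap('wrist','w5',None,1.5)
```

```text
[0.52466284 0.15203599 0.15839653] [0.28595003 3.12844372 0.00350277] [-0.68  0.14  0.39  1.81 -0.06  1.2   1.11]
```

View pics/w5.png

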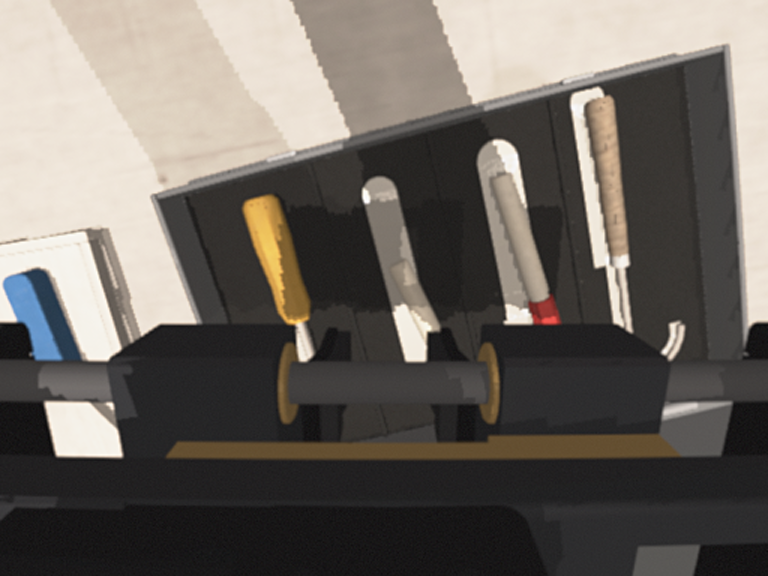

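Run:
```python
from h import *
c=load('w5')
for n,p,z in [('red barrel end',(499,176),.014),('red cap0',(543,300),.014),('scd L',(262,198),.018),('scd R',(300,318),.018),('blk barr end',(398,265),.014),('caseLF',(727,47),.044),('caseRF',(155,197),.044),('hookL',(600,97),.015),('hookR',(618,253),.015)]:
    w=unproj(c,[np.array(p)/1.5],z)[0];d=w[:2]-C0;print(n,w.round(4),'case',(d@EX*1000).round(1),(d@EY*1000).round(1))
```

```text
red barrel end [0.4744 0.2369 0.014 ] case -67.4 40.7
red cap0 [0.565  0.2573 0.014 ] case 24.3 55.8
scd L [0.4597 0.0799 0.018 ] case -91.2 -115.1
scd R [0.5455 0.0857 0.018 ] case -5.2 -114.4
blk barr end [0.5214 0.1604 0.014 ] case -24.9 -38.4
caseLF [0.4239 0.3693 0.044 ] case -110.0 175.8
caseRF [0.4469 0.0229 0.044 ] case -107.3 -171.3
hookL [0.4367 0.3071 0.015 ] case -100.9 113.0
hookR [0.5405 0.312  0.015 ] case 3.0 111.8
```

>>> {"method": "step_arm", "body": {"deltas": [[0, 0, -9.9, 10.9, 47.5, 30, 28], [0, 0, -19.8, 21.8, 95.1, 60, 28], [0, 0, -19.8, 21.8, 95.1, 89.7, 28], [0, 0, -19.8, 21.8, 95.1, 119.4, 28], [0, 0, -19.8, 21.8, 95.1, 149, 28], [0, 0, -19.8, 21.8, 95.1, 149, 28], [0, 0, -19.8, 21.8, 95.1, 149, 0], [0, 0, -19.8, 21.8, 95.1, 149, 0]]}}

```text
time: 12.45
position: [0.5216, 0.2482, 0.0113]
tool_rot: [-0.247, 3.131, 0.004]
ft_force: [-1.2, -0.7, -0.2]
grip_width: 0.177
```

>>> {"method": "step_arm", "body": {"deltas": [[0, 0, 0, 0, 0, 0, 0], [0, 0, 0, 0, 0, 0, 0], [0, 0, 0, 0, 0, -23.1, 0], [0, 0, 0, 0, 0, -46.3, 0], [0, 0, 0, 0, 0, -69.5, 0], [0, 0, 0, 0, 0, -92.6, 0], [0, 0, 0, 0.1, 0, -115.8, 0], [0, 0, 0, 0.1, 0, -139, 0]]}}

```text
time: 13.45
position: [0.5208, 0.2476, 0.1498]
tool_rot: [0.247, -3.131, -0.003]
ft_force: [0.3, 0.6, 0.2]
grip_width: 0.168
```

Run:
```python
from h import *
chk(); snap('wrist','w6',None,1.5)
R=down(95)
plan([((.49,-.24,.15),R,10,0),((.49,-.24,.012),R,4,0),(None,None,1,0),(None,None,2,40),((.49,-.24,.15),R,4,40)])
```

```text
t 13.45 pos [0.5208 0.2476 0.1498] err mm [-0.4 -0.1 -0.3] rot err deg [-0.1 -0.   0. ] F [0.3 0.6 0.2] g mm 14.6 j [-0.75  0.21  0.3   1.74 -0.07  1.19  1.3 ]
CALL [[0,0,9.4,10.7,-47.7,0,0],[0,0,18.8,21.5,-95.4,0,0],[0,0,28.2,32.2,-143,0,0],[0,0,37.6,42.9,-190.7,0,0],[0,0,47,53.7,-238.4,0,0],[0,0,56.4,64.4,-286.1,0,0],[0,0,65.8,75.1,-333.7,0,0],[0,0,75.2,85.9,-381.4,0,0]]
CALL [[0,0,9.4,-43.4,-22.5,0,0],[0,0,18.8,-86.7,-45.1,0,0],[0,0,18.8,-86.8,-45,34.5,0],[0,0,18.8,-86.8,-45,69,0],[0,0,18.8,-86.8,-45,103.5,0],[0,0,18.8,-86.8,-45,138,0],[0,0,18.8,-86.8,-45,138,0],[0,0,18.8,-86.8,-45,138,40]]
CALL [[0,0,0,0,0,0,40],[0,0,0,0,0,-34.5,40],[0,0,0,0,0,-69,40],[0,0,0,0,-0.1,-103.5,40],[0,0,0,0,-0.1,-138,40],[0,0,0,0,-0.1,-138,40],[0,0,0,0,-0.1,-138,40],[0,0,0,0,-0.1,-138,40]]
end [ 0.49 -0.24  0.15] [-2.121e+00 -2.316e+00  1.000e-03]
```

View pics/w6.png

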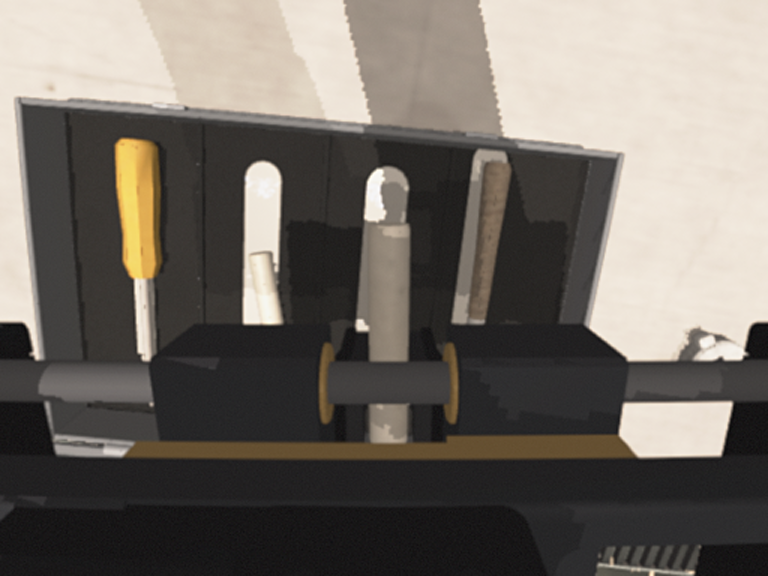

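Run:
```python
from h import *
setcmd(cw(-.020,.0488,.15),down(189))
R=down(95)
plan([((.50,-.24,.15),R,10,0),((.50,-.24,.009),R,4,0),(None,None,1,0),(None,None,2,28),((.50,-.24,.15),R,3,28),((.51,-.10,.25),R,4,28)])
```

```text
CALL [[0,0,9.4,9.7,-47.8,0,0],[0,0,18.8,19.4,-95.7,0,0],[0,0,28.2,29.2,-143.5,0,0],[0,0,37.6,38.9,-191.4,0,0],[0,0,47,48.6,-239.2,0,0],[0,0,56.4,58.3,-287.1,0,0],[0,0,65.8,68.1,-334.9,0,0],[0,0,75.2,77.8,-382.7,0,0]]
CALL [[0,0,9.4,-43.8,-21.6,0,0],[0,0,18.8,-87.6,-43.2,0,0],[0,0,18.8,-87.6,-43.2,35.2,0],[0,0,18.8,-87.6,-43.2,70.5,0],[0,0,18.8,-87.6,-43.2,105.7,0],[0,0,18.8,-87.6,-43.2,141,0],[0,0,18.8,-87.6,-43.2,141,0],[0,0,18.8,-87.6,-43.2,141,28]]
CALL [[0,0,0,0,0,0,28],[0,0,0,0,0,-47,28],[0,0,0,0,0,-94,28],[0,0,0,0,0,-141,28],[0,0,0,34.6,5.5,-166,28],[0,0,0,69.3,11,-191,28],[0,0,0,103.9,16.6,-216,28],[0,0,0,138.6,22.1,-241,28]]
end [ 0.51 -0.1   0.25] [2.122 2.316 0.   ]
```

>>> {"method": "step_arm", "body": {"deltas": [[0, 0, 9.4, 9.7, -47.8, 0, 0], [0, 0, 18.8, 19.4, -95.7, 0, 0], [0, 0, 28.2, 29.2, -143.5, 0, 0], [0, 0, 37.6, 38.9, -191.4, 0, 0], [0, 0, 47, 48.6, -239.2, 0, 0], [0, 0, 56.4, 58.3, -287.1, 0, 0], [0, 0, 65.8, 68.1, -334.9, 0, 0], [0, 0, 75.2, 77.8, -382.7, 0, 0]]}}

```text
time: 14.5
position: [0.5038, -0.1438, 0.1481]
tool_rot: [-1.721, -2.627, -0.002]
ft_force: [0.4, 0.2, -0.3]
grip_width: 0.166
```

>>> {"method": "step_arm", "body": {"deltas": [[0, 0, 9.4, -43.8, -21.6, 0, 0], [0, 0, 18.8, -87.6, -43.2, 0, 0], [0, 0, 18.8, -87.6, -43.2, 35.2, 0], [0, 0, 18.8, -87.6, -43.2, 70.5, 0], [0, 0, 18.8, -87.6, -43.2, 105.7, 0], [0, 0, 18.8, -87.6, -43.2, 141, 0], [0, 0, 18.8, -87.6, -43.2, 141, 0], [0, 0, 18.8, -87.6, -43.2, 141, 28]]}}

```text
time: 15.5
position: [0.5001, -0.24, 0.0079]
tool_rot: [-2.121, -2.316, -0.001]
ft_force: [-0.0, 0.1, -0.1]
grip_width: 0.216
```

>>> {"method": "step_arm", "body": {"deltas": [[0, 0, 0, 0, 0, 0, 28], [0, 0, 0, 0, 0, -47, 28], [0, 0, 0, 0, 0, -94, 28], [0, 0, 0, 0, 0, -141, 28], [0, 0, 0, 34.6, 5.5, -166, 28], [0, 0, 0, 69.3, 11, -191, 28], [0, 0, 0, 103.9, 16.6, -216, 28], [0, 0, 0, 138.6, 22.1, -241, 28]]}}

```text
time: 16.5
position: [0.5101, -0.0993, 0.2506]
tool_rot: [-2.122, -2.316, -0.005]
ft_force: [0.9, 1.1, 0.5]
grip_width: 0.321
```

Run:
```python
from h import *
chk(); snap('wrist','w7',None,1.5); snap('side','d7',(150,100,230,170),3.2)
```

```text
t 16.5 pos [ 0.5101 -0.0993  0.2506] err mm [0.1 0.7 0.6] rot err deg [-0.1  0.1 -0. ] F [0.9 1.1 0.5] g mm 27.9 j [-0.54  0.01  0.7   1.75 -0.01  1.38  0.25]
```

View pics/d7.png

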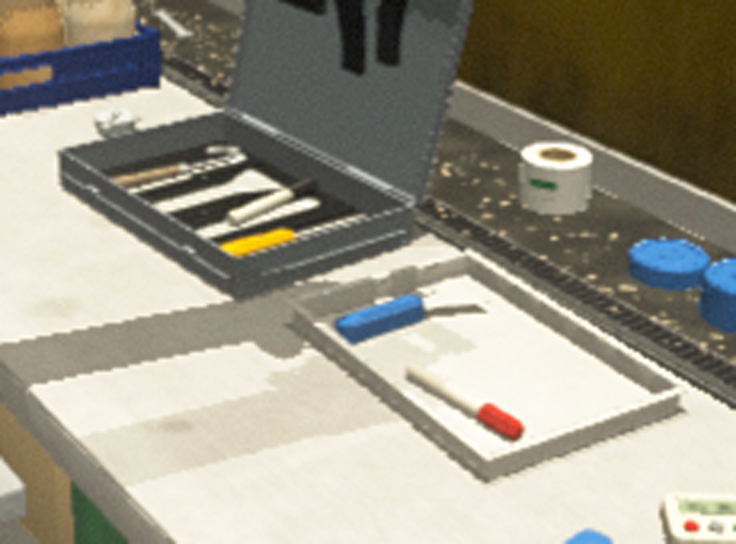

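View pics/w7.png

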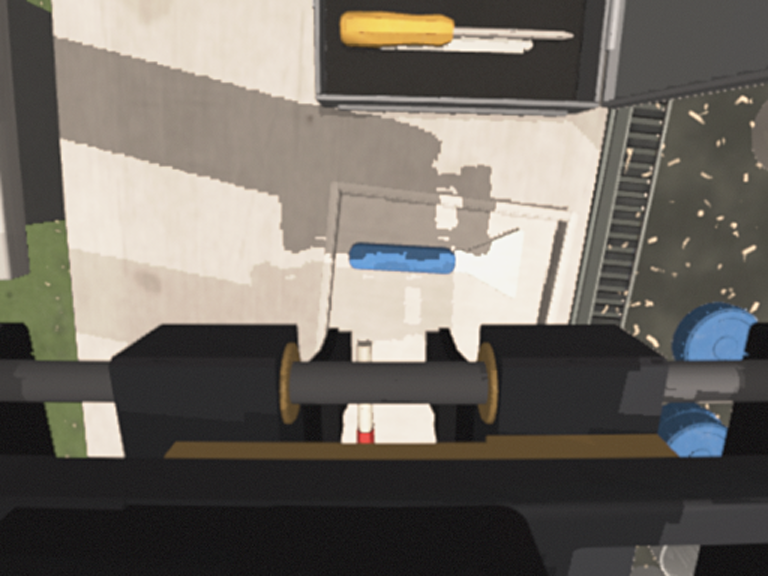

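Run:
```python
from h import *
c=load('w6')
for n,p,z in [('blk barr end',(260,252),.014),('blk vis',(272,322),.014),('scd L',(136,140),.018),('scd R',(144,275),.018)]:
    w=unproj(c,[np.array(p)/1.5],z)[0];d=w[:2]-C0;print(n,w.round(4),'case',(d@EX*1000).round(1),(d@EY*1000).round(1))
g=cw(.003,-.0305,0)
U=lambda z:np.r_[g[:2],z]
R=down(195)
plan([(U(.10),R,10,28),(U(.0115),R,3,28),(None,None,1,28),(None,None,4,0),(U(.15),R,6,0)])
```

```text
blk barr end [0.519  0.1606 0.014 ] case -27.2 -38.1
blk vis [0.567  0.1732 0.014 ] case 21.4 -28.3
scd L [0.4591 0.0773 0.018 ] case -92.0 -117.7
scd R [0.546 0.085 0.018] case -4.7 -115.1
warn need 11
CALL [[0,0,-9.1,24.1,5.7,13.6,28],[0,0,-18.2,48.3,11.3,27.3,28],[0,0,-27.3,72.4,17,40.9,28],[0,0,-36.4,96.6,22.6,54.5,28],[0,0,-45.5,120.7,28.3,68.2,28],[0,0,-54.5,144.8,33.9,81.8,28],[0,0,-63.6,169,39.6,95.5,28],[0,0,-72.7,193.1,45.2,109.1,28]]
CALL [[0,0,-9.1,1.8,24.7,13.6,28],[0,0,-18.2,3.5,49.5,27.3,28],[0,0,-27.3,5.3,74.2,40.9,28],[0,0,-27.3,5.3,74.2,70.4,28],[0,0,-27.3,5.3,74.2,99.9,28],[0,0,-27.3,5.3,74.2,129.4,28],[0,0,-27.3,5.3,74.2,129.4,28],[0,0,-27.3,5.3,74.2,129.4,0]]
CALL [[0,0,0,0,0,0,0],[0,0,0,0,0,0,0],[0,0,0,0,0,0,0],[0,0,0,0,0,-23.1,0],[0,0,0,0,0,-46.2,0],[0,0,0,0,0,-69.2,0],[0,0,0,0,0,-92.3,0],[0,0,0,0,0,-115.4,0]]
CALL [[0,0,0,0,0,-23.1,0],[0,0,0,0,0,-23.1,0],[0,0,0,0,0,-23.1,0],[0,0,0,0,0,-23.1,0],[0,0,0,0,0,-23.1,0],[0,0,0,0,0,-23.1,0],[0,0,0,0,0,-23.1,0],[0,0,0,0,0,-23.1,0]]
end [0.5488 0.1699 0.15  ] [ 0.41  -3.115 -0.   ]
```

>>> {"method": "step_arm", "body": {"deltas": [[0, 0, -9.1, 24.1, 5.7, 13.6, 28], [0, 0, -18.2, 48.3, 11.3, 27.3, 28], [0, 0, -27.3, 72.4, 17, 40.9, 28], [0, 0, -36.4, 96.6, 22.6, 54.5, 28], [0, 0, -45.5, 120.7, 28.3, 68.2, 28], [0, 0, -54.5, 144.8, 33.9, 81.8, 28], [0, 0, -63.6, 169, 39.6, 95.5, 28], [0, 0, -72.7, 193.1, 45.2, 109.1, 28]]}}

```text
time: 17.6
position: [0.5384, 0.096, 0.1398]
tool_rot: [0.33, 3.124, 0.003]
ft_force: [0.3, -1.5, 0.1]
grip_width: 0.322
```

>>> {"method": "step_arm", "body": {"deltas": [[0, 0, -9.1, 1.8, 24.7, 13.6, 28], [0, 0, -18.2, 3.5, 49.5, 27.3, 28], [0, 0, -27.3, 5.3, 74.2, 40.9, 28], [0, 0, -27.3, 5.3, 74.2, 70.4, 28], [0, 0, -27.3, 5.3, 74.2, 99.9, 28], [0, 0, -27.3, 5.3, 74.2, 129.4, 28], [0, 0, -27.3, 5.3, 74.2, 129.4, 28], [0, 0, -27.3, 5.3, 74.2, 129.4, 0]]}}

```text
time: 18.6
position: [0.5494, 0.1697, 0.0117]
tool_rot: [-0.41, 3.114, 0.003]
ft_force: [-0.9, 0.3, 0.8]
grip_width: 0.265
```

>>> {"method": "step_arm", "body": {"deltas": [[0, 0, 0, 0, 0, 0, 0], [0, 0, 0, 0, 0, 0, 0], [0, 0, 0, 0, 0, 0, 0], [0, 0, 0, 0, 0, -23.1, 0], [0, 0, 0, 0, 0, -46.2, 0], [0, 0, 0, 0, 0, -69.2, 0], [0, 0, 0, 0, 0, -92.3, 0], [0, 0, 0, 0, 0, -115.4, 0]]}}

```text
time: 19.6
position: [0.5484, 0.17, 0.1266]
tool_rot: [0.411, -3.114, -0.003]
ft_force: [-0.2, 0.1, 0.4]
grip_width: 0.167
```

Run:
```python
from h import *
p,R=getcmd();setcmd(np.r_[p[:2],.1269],R)
chk()
R=down(95)
# marker held with cap end beyond; grip at 30mm from barrel end -> after rotation cap extends toward -y
plan([((.545,-.20,.15),R,10,0),((.545,-.20,.010),R,4,0),(None,None,1,0),(None,None,2,28),((.545,-.20,.15),R,3,28),((.51,-.10,.25),R,4,28)])
```

```text
t 19.6 pos [0.5484 0.17   0.1266] err mm [-0.4  0.1 -0.3] rot err deg [-0.1  0.  -0. ] F [-0.2  0.1  0.4] g mm 14.6 j [-0.7   0.23  0.4   1.78 -0.1   1.15  1.57]
warn need 11
CALL [[0,0,9.1,9,-32.4,-2.1,0],[0,0,18.2,18.1,-64.8,-4.2,0],[0,0,27.3,27.1,-97.2,-6.3,0],[0,0,36.4,36.1,-129.6,-8.4,0],[0,0,45.5,45.2,-162,-10.5,0],[0,0,54.5,54.2,-194.4,-12.6,0],[0,0,63.6,63.3,-226.8,-14.7,0],[0,0,72.7,72.3,-259.2,-16.8,0]]
CALL [[0,0,9.1,-28.2,-18.3,-2.1,0],[0,0,18.2,-56.4,-36.5,-4.2,0],[0,0,27.3,-84.7,-54.8,-6.3,0],[0,0,27.3,-84.7,-54.8,28.7,0],[0,0,27.3,-84.7,-54.8,63.7,0],[0,0,27.3,-84.7,-54.8,98.7,0],[0,0,27.3,-84.7,-54.8,133.7,0],[0,0,27.3,-84.7,-54.8,133.7,0]]
CALL [[0,0,0,0,0,0,28],[0,0,0,0,0,0,28],[0,0,0,0,0,-46.7,28],[0,0,0,0,0,-93.3,28],[0,0,0,0,0,-140,28],[0,0,0,25.7,-6.5,-165,28],[0,0,0,51.4,-13.1,-190,28],[0,0,0,77,-19.6,-215,28]]
CALL [[0,0,0,25.7,-6.5,-25,28],[0,0,0,25.7,-6.5,-25,28],[0,0,0,25.7,-6.5,-25,28],[0,0,0,25.7,-6.5,-25,28],[0,0,0,25.7,-6.5,-25,28],[0,0,0,25.7,-6.5,-25,28],[0,0,0,25.7,-6.5,-25,28],[0,0,0,25.7,-6.5,-25,28]]
end [ 0.51 -0.1   0.25] [2.122 2.316 0.   ]
```

>>> {"method": "step_arm", "body": {"deltas": [[0, 0, 9.1, 9, -32.4, -2.1, 0], [0, 0, 18.2, 18.1, -64.8, -4.2, 0], [0, 0, 27.3, 27.1, -97.2, -6.3, 0], [0, 0, 36.4, 36.1, -129.6, -8.4, 0], [0, 0, 45.5, 45.2, -162, -10.5, 0], [0, 0, 54.5, 54.2, -194.4, -12.6, 0], [0, 0, 63.6, 63.3, -226.8, -14.7, 0], [0, 0, 72.7, 72.3, -259.2, -16.8, 0]]}}

```text
time: 20.6
position: [0.5458, -0.1, 0.1424]
tool_rot: [-1.521, -2.747, -0.003]
ft_force: [0.3, -0.4, 0.2]
grip_width: 0.16
```

>>> {"method": "step_arm", "body": {"deltas": [[0, 0, 9.1, -28.2, -18.3, -2.1, 0], [0, 0, 18.2, -56.4, -36.5, -4.2, 0], [0, 0, 27.3, -84.7, -54.8, -6.3, 0], [0, 0, 27.3, -84.7, -54.8, 28.7, 0], [0, 0, 27.3, -84.7, -54.8, 63.7, 0], [0, 0, 27.3, -84.7, -54.8, 98.7, 0], [0, 0, 27.3, -84.7, -54.8, 133.7, 0], [0, 0, 27.3, -84.7, -54.8, 133.7, 0]]}}

```text
time: 21.6
position: [0.5434, -0.1992, 0.0067]
tool_rot: [-2.119, -2.313, 0.002]
ft_force: [-0.4, 0.0, 0.6]
grip_width: 0.165
```

>>> {"method": "step_arm", "body": {"deltas": [[0, 0, 0, 0, 0, 0, 28], [0, 0, 0, 0, 0, 0, 28], [0, 0, 0, 0, 0, -46.7, 28], [0, 0, 0, 0, 0, -93.3, 28], [0, 0, 0, 0, 0, -140, 28], [0, 0, 0, 25.7, -6.5, -165, 28], [0, 0, 0, 51.4, -13.1, -190, 28], [0, 0, 0, 77, -19.6, -215, 28]]}}

```text
time: 22.6
position: [0.5185, -0.1246, 0.2254]
tool_rot: [-2.122, -2.315, -0.004]
ft_force: [0.7, 0.2, 0.3]
grip_width: 0.326
```

Run:
```python
from h import *
p,R=getcmd();p=p+R.apply(np.array([-25.7,6.5,25])/1000);setcmd(p,R)
chk(); snap('side','d8',(150,100,230,170),3.2)
g=cw(-.035,-.116,0)
U=lambda z:np.r_[g[:2],z]
R=down(183.4)
plan([(U(.10),R,9,40),(U(.014),R,3,40),(None,None,1,40),(None,None,5,0),(U(.15),R,6,0)])
```

```text
t 22.6 pos [ 0.5185 -0.1246  0.2254] err mm [-0.2  0.4  0.4] rot err deg [-0.1  0.1  0. ] F [0.7 0.2 0.3] g mm 28.3 j [-0.59  0.07  0.83  1.76 -0.06  1.33  0.33]
CALL [[0,0,-9.8,23,1.7,13.9,40],[0,0,-19.6,46,3.4,27.8,40],[0,0,-29.5,68.9,5.1,41.7,40],[0,0,-39.3,91.9,6.7,55.6,40],[0,0,-49.1,114.9,8.4,69.4,40],[0,0,-58.9,137.9,10.1,83.3,40],[0,0,-68.8,160.9,11.8,97.2,40],[0,0,-78.6,183.9,13.5,111.1,40]]
CALL [[0,0,-9.8,2.9,22.8,13.9,40],[0,0,-9.8,2.9,22.8,42.6,40],[0,0,-9.8,2.9,22.8,71.2,40],[0,0,-9.8,2.9,22.8,99.9,40],[0,0,-9.8,2.9,22.8,99.9,40],[0,0,-9.8,2.9,22.8,99.9,0],[0,0,-9.8,2.9,22.8,99.9,0],[0,0,-9.8,2.9,22.8,99.9,0]]
CALL [[0,0,0,0,0,0,0],[0,0,0,0,0,0,0],[0,0,0,0,0,-22.7,0],[0,0,0,0,0,-45.3,0],[0,0,0,0,0,-68,0],[0,0,0,0,0,-90.7,0],[0,0,0,0,0,-113.3,0],[0,0,0,0,0,-136,0]]
end [0.5158 0.0823 0.15  ] [ 0.093 -3.14  -0.   ]
```

View pics/d8.png

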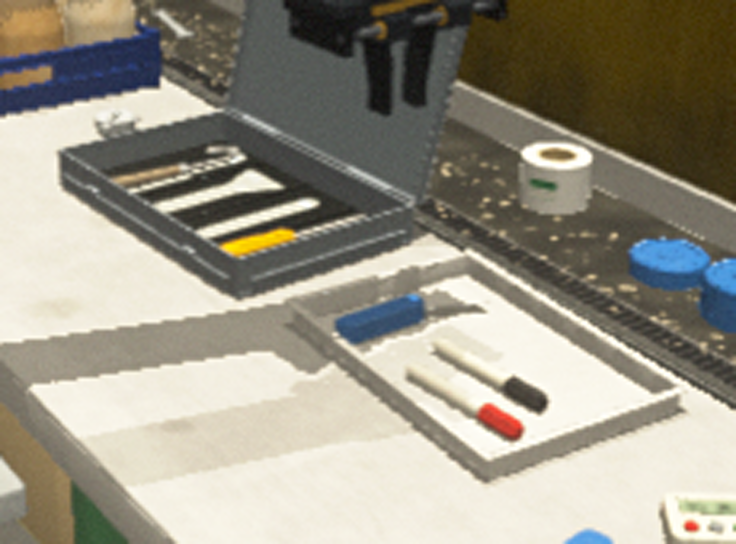

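Both markers lie on the tray, and the screwdriver is unmoved. I pick it up next.

>>> {"method": "step_arm", "body": {"deltas": [[0, 0, -9.8, 23, 1.7, 13.9, 40], [0, 0, -19.6, 46, 3.4, 27.8, 40], [0, 0, -29.5, 68.9, 5.1, 41.7, 40], [0, 0, -39.3, 91.9, 6.7, 55.6, 40], [0, 0, -49.1, 114.9, 8.4, 69.4, 40], [0, 0, -58.9, 137.9, 10.1, 83.3, 40], [0, 0, -68.8, 160.9, 11.8, 97.2, 40], [0, 0, -78.6, 183.9, 13.5, 111.1, 40]], "newtons": 20}}

```text
time: 23.65
position: [0.5165, 0.0598, 0.1131]
tool_rot: [0.166, 3.137, 0.004]
ft_force: [-0.2, -0.1, -0.6]
grip_width: 0.457
```

>>> {"method": "step_arm", "body": {"deltas": [[0, 0, -9.8, 2.9, 22.8, 13.9, 40], [0, 0, -9.8, 2.9, 22.8, 42.6, 40], [0, 0, -9.8, 2.9, 22.8, 71.2, 40], [0, 0, -9.8, 2.9, 22.8, 99.9, 40], [0, 0, -9.8, 2.9, 22.8, 99.9, 40], [0, 0, -9.8, 2.9, 22.8, 99.9, 0], [0, 0, -9.8, 2.9, 22.8, 99.9, 0], [0, 0, -9.8, 2.9, 22.8, 99.9, 0]]}}

```text
time: 24.65
position: [0.5168, 0.0828, 0.0142]
tool_rot: [-0.094, 3.138, 0.004]
ft_force: [-0.9, -1.0, 4.7]
grip_width: 0.246
```

>>> {"method": "step_arm", "body": {"deltas": [[0, 0, 0, 0, 0, 0, 0], [0, 0, 0, 0, 0, 0, 0], [0, 0, 0, 0, 0, -22.7, 0], [0, 0, 0, 0, 0, -45.3, 0], [0, 0, 0, 0, 0, -68, 0], [0, 0, 0, 0, 0, -90.7, 0], [0, 0, 0, 0, 0, -113.3, 0], [0, 0, 0, 0, 0, -136, 0]]}}

```text
time: 25.65
position: [0.5155, 0.0823, 0.1496]
tool_rot: [0.094, -3.139, -0.003]
ft_force: [-0.3, -0.1, -0.8]
grip_width: 0.247
```

Run:
```python
from h import *
chk()
snap('wrist','w9',None,1.5)
```

```text
t 25.65 pos [0.5155 0.0823 0.1496] err mm [-0.3 -0.1 -0.4] rot err deg [-0.1  0.  -0. ] F [-0.3 -0.1 -0.8] g mm 21.5 j [-0.74  0.1   0.57  1.88 -0.06  1.18  1.48]
```

View pics/w9.png

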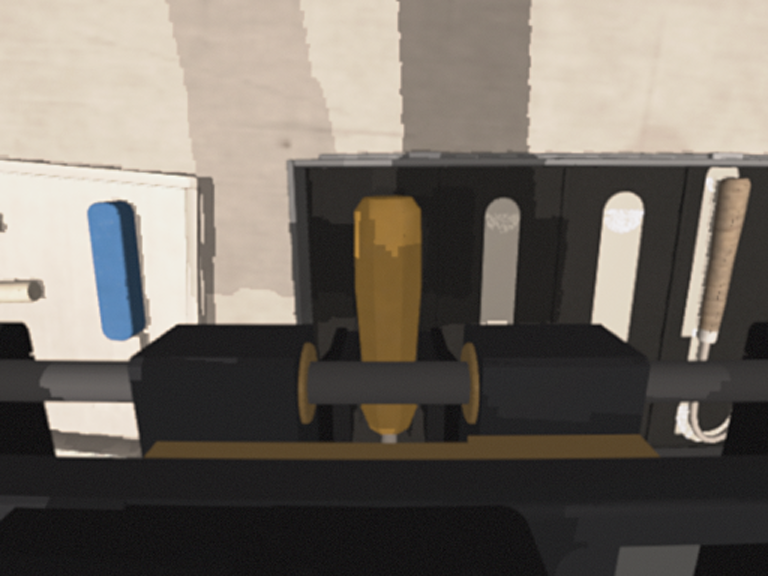

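Run:
```python
from h import *
R=down(92)
plan([((.605,-.205,.15),R,10,0),((.605,-.205,.013),R,4,0),(None,None,2,0),(None,None,3,36),((.605,-.205,.15),R,3,36),((.54,-.20,.22),R,2,36)])
```

```text
CALL [[0,0,9.1,-7.2,-29.2,0,0],[0,0,18.3,-14.4,-58.4,0,0],[0,0,27.4,-21.6,-87.6,0,0],[0,0,36.6,-28.8,-116.8,0,0],[0,0,45.7,-36,-146.1,0,0],[0,0,54.8,-43.2,-175.3,0,0],[0,0,64,-50.4,-204.5,0,0],[0,0,73.1,-57.6,-233.7,0,0]]
CALL [[0,0,9.2,-30,-1.6,0,0],[0,0,18.3,-60.1,-3.2,0,0],[0,0,18.3,-60.1,-3.2,34.3,0],[0,0,18.3,-60.1,-3.2,68.5,0],[0,0,18.3,-60.1,-3.2,102.8,0],[0,0,18.3,-60.1,-3.2,137,0],[0,0,18.3,-60.1,-3.2,137,0],[0,0,18.3,-60.1,-3.2,137,0]]
CALL [[0,0,0,0,0,0,36],[0,0,0,0,0,0,36],[0,0,0,0,0,0,36],[0,0,0,0,0,-45.7,36],[0,0,0,0,0,-91.3,36],[0,0,0,0,0,-137,36],[0,0,0,3.6,-32.4,-172,36],[0,0,0,7.3,-64.8,-207,36]]
end [ 0.54 -0.2   0.22] [2.182 2.26  0.   ]
```

>>> {"method": "step_arm", "body": {"deltas": [[0, 0, 9.1, -7.2, -29.2, 0, 0], [0, 0, 18.3, -14.4, -58.4, 0, 0], [0, 0, 27.4, -21.6, -87.6, 0, 0], [0, 0, 36.6, -28.8, -116.8, 0, 0], [0, 0, 45.7, -36, -146.1, 0, 0], [0, 0, 54.8, -43.2, -175.3, 0, 0], [0, 0, 64, -50.4, -204.5, 0, 0], [0, 0, 73.1, -57.6, -233.7, 0, 0]]}}

```text
time: 26.7
position: [0.5873, -0.1483, 0.1478]
tool_rot: [-1.8, -2.572, -0.002]
ft_force: [0.8, 0.2, -0.6]
grip_width: 0.25
```

>>> {"method": "step_arm", "body": {"deltas": [[0, 0, 9.2, -30, -1.6, 0, 0], [0, 0, 18.3, -60.1, -3.2, 0, 0], [0, 0, 18.3, -60.1, -3.2, 34.3, 0], [0, 0, 18.3, -60.1, -3.2, 68.5, 0], [0, 0, 18.3, -60.1, -3.2, 102.8, 0], [0, 0, 18.3, -60.1, -3.2, 137, 0], [0, 0, 18.3, -60.1, -3.2, 137, 0], [0, 0, 18.3, -60.1, -3.2, 137, 0]]}}

```text
time: 27.7
position: [0.6049, -0.2049, 0.0117]
tool_rot: [-2.181, -2.259, -0.001]
ft_force: [0.8, -0.3, -0.6]
grip_width: 0.252
```

>>> {"method": "step_arm", "body": {"deltas": [[0, 0, 0, 0, 0, 0, 36], [0, 0, 0, 0, 0, 0, 36], [0, 0, 0, 0, 0, 0, 36], [0, 0, 0, 0, 0, -45.7, 36], [0, 0, 0, 0, 0, -91.3, 36], [0, 0, 0, 0, 0, -137, 36], [0, 0, 0, 3.6, -32.4, -172, 36], [0, 0, 0, 7.3, -64.8, -207, 36]]}}

```text
time: 28.7
position: [0.5395, -0.2003, 0.2197]
tool_rot: [-2.181, -2.259, -0.001]
ft_force: [0.5, 0.7, 1.3]
grip_width: 0.412
```

Run:
```python
from h import *
chk()
snap('wrist','w10',None,1.5);snap('side','d10',(150,100,230,170),3.2)
```

```text
t 28.7 pos [ 0.5395 -0.2003  0.2197] err mm [-0.5 -0.3 -0.3] rot err deg [ 0.   0.1 -0. ] F [0.5 0.7 1.3] g mm 35.8 j [-0.53  0.24  0.99  1.67 -0.2   1.34  0.52]
```

View pics/w10.png

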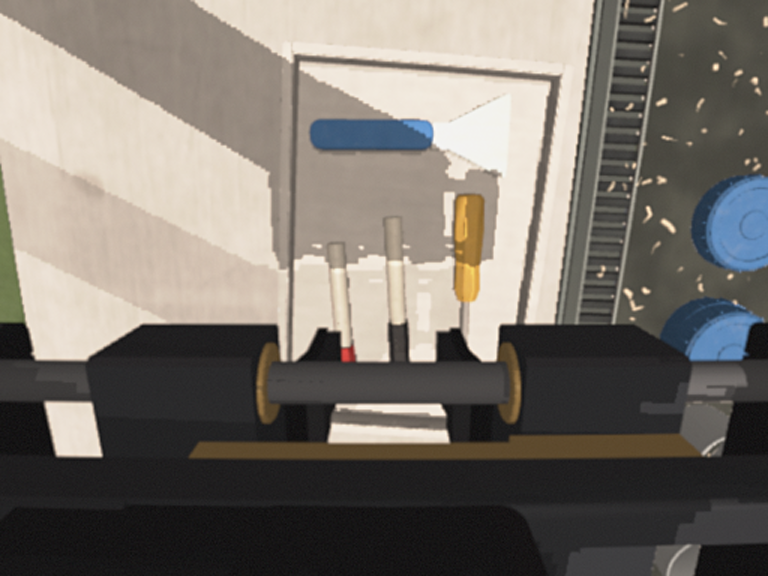

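View pics/d10.png

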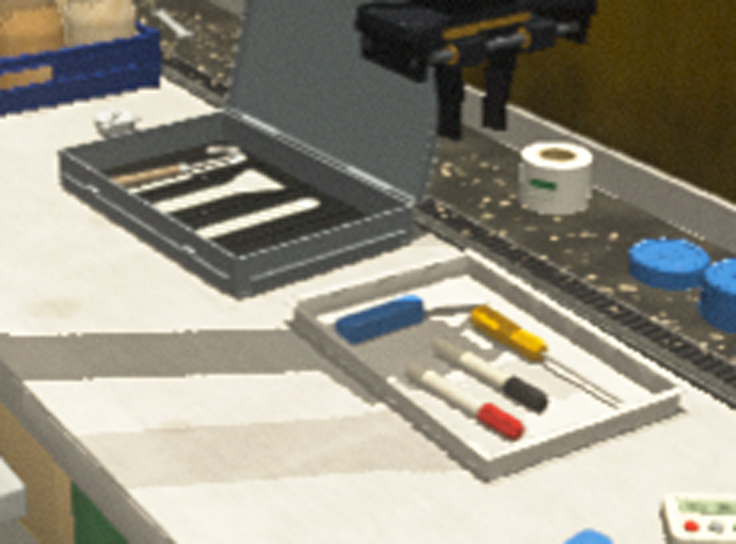

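Run:
```python
from h import *
c=load('w10')
for n,p,z in [('hL',(311,134),.014),('hR',(433,135),.014),('bt',(510,95),.004),('bb',(502,176),.004),('blk end',(392,217),.01)]:
    print(n,unproj(c,[np.array(p)/1.5],z)[0].round(4))
```

```text
hL [ 0.4774 -0.1043  0.014 ]
hR [ 0.5723 -0.1018  0.014 ]
bt [ 0.6322 -0.0685  0.004 ]
bb [ 0.6315 -0.1308  0.004 ]
blk end [ 0.5428 -0.1668  0.01  ]
```

Run:
```python
from h import *
R=down(181);g=np.array([.545,-.1025]);U=lambda z:np.r_[g,z]
plan([(U(.12),R,9,46),(U(.010),R,3,46),(None,None,1,46),(None,None,5,0),(U(.12),R,6,0)])
```

```text
CALL [[0,0,-9.9,10.8,0.9,11.1,46],[0,0,-19.8,21.6,1.9,22.2,46],[0,0,-29.7,32.4,2.8,33.3,46],[0,0,-39.6,43.2,3.7,44.4,46],[0,0,-49.4,54,4.7,55.6,46],[0,0,-59.3,64.8,5.6,66.7,46],[0,0,-69.2,75.6,6.5,77.8,46],[0,0,-79.1,86.4,7.4,88.9,46]]
CALL [[0,0,-9.9,1.1,10.8,11.1,46],[0,0,-9.9,1.1,10.8,47.8,46],[0,0,-9.9,1.1,10.8,84.4,46],[0,0,-9.9,1.1,10.8,121.1,46],[0,0,-9.9,1.1,10.8,121.1,46],[0,0,-9.9,1.1,10.8,121.1,0],[0,0,-9.9,1.1,10.8,121.1,0],[0,0,-9.9,1.1,10.8,121.1,0]]
CALL [[0,0,0,0,0,0,0],[0,0,0,0,0,0,0],[0,0,0,0,0,-18.3,0],[0,0,0,0,0,-36.7,0],[0,0,0,0,0,-55,0],[0,0,0,0,0,-73.3,0],[0,0,0,0,0,-91.7,0],[0,0,0,0,0,-110,0]]
end [ 0.545  -0.1025  0.12  ] [ 0.027 -3.141 -0.   ]
```

>>> {"method": "step_arm", "body": {"deltas": [[0, 0, -9.9, 10.8, 0.9, 11.1, 46], [0, 0, -19.8, 21.6, 1.9, 22.2, 46], [0, 0, -29.7, 32.4, 2.8, 33.3, 46], [0, 0, -39.6, 43.2, 3.7, 44.4, 46], [0, 0, -49.4, 54, 4.7, 55.6, 46], [0, 0, -59.3, 64.8, 5.6, 66.7, 46], [0, 0, -69.2, 75.6, 6.5, 77.8, 46], [0, 0, -79.1, 86.4, 7.4, 88.9, 46]], "newtons": 25}}

```text
time: 29.8
position: [0.5445, -0.1127, 0.1286]
tool_rot: [-0.234, -3.132, -0.003]
ft_force: [-0.9, -0.7, 0.4]
grip_width: 0.533
```

>>> {"method": "step_arm", "body": {"deltas": [[0, 0, -9.9, 1.1, 10.8, 11.1, 46], [0, 0, -9.9, 1.1, 10.8, 47.8, 46], [0, 0, -9.9, 1.1, 10.8, 84.4, 46], [0, 0, -9.9, 1.1, 10.8, 121.1, 46], [0, 0, -9.9, 1.1, 10.8, 121.1, 46], [0, 0, -9.9, 1.1, 10.8, 121.1, 0], [0, 0, -9.9, 1.1, 10.8, 121.1, 0], [0, 0, -9.9, 1.1, 10.8, 121.1, 0]]}}

```text
time: 30.8
position: [0.546, -0.1023, 0.0099]
tool_rot: [-0.028, 3.14, 0.003]
ft_force: [-0.1, 0.2, 0.8]
grip_width: 0.271
```

>>> {"method": "step_arm", "body": {"deltas": [[0, 0, 0, 0, 0, 0, 0], [0, 0, 0, 0, 0, 0, 0], [0, 0, 0, 0, 0, -18.3, 0], [0, 0, 0, 0, 0, -36.7, 0], [0, 0, 0, 0, 0, -55, 0], [0, 0, 0, 0, 0, -73.3, 0], [0, 0, 0, 0, 0, -91.7, 0], [0, 0, 0, 0, 0, -110, 0]]}}

```text
time: 31.8
position: [0.5451, -0.1025, 0.1199]
tool_rot: [0.028, -3.141, -0.003]
ft_force: [0.1, -0.3, -0.6]
grip_width: 0.247
```

Run:
```python
from h import *
chk()
snap('wrist','w11',None,1.5)
R=down(183.35);g=cw(-.0094,.041,0)[:2];U=lambda z:np.r_[g,z]
plan([(U(.12),R,9,0),(None,None,7,0)])
```

```text
t 31.8 pos [ 0.5451 -0.1025  0.1199] err mm [ 0.1  0.  -0.1] rot err deg [-0.1  0.  -0. ] F [ 0.1 -0.3 -0.6] g mm 21.5 j [-0.48  0.23  0.7   1.84 -0.16  1.13  1.87]
CALL [[0,0,-0.3,0.8,38.1,0,0],[0,0,-0.5,1.5,76.3,0,0],[0,0,-0.8,2.3,114.4,0,0],[0,0,-1,3,152.6,0,0],[0,0,-1.3,3.8,190.7,0,0],[0,0,-1.6,4.5,228.9,0,0],[0,0,-1.8,5.3,267,0,0],[0,0,-2.1,6,305.1,0,0]]
CALL [[0,0,-0.3,-0.6,38.2,0,0],[0,0,-0.3,-0.6,38.2,0,0],[0,0,-0.3,-0.6,38.2,0,0],[0,0,-0.3,-0.6,38.2,0,0],[0,0,-0.3,-0.6,38.2,0,0],[0,0,-0.3,-0.6,38.2,0,0],[0,0,-0.3,-0.6,38.2,0,0],[0,0,-0.3,-0.6,38.2,0,0]]
end [0.5322 0.2406 0.12  ] [ 0.093 -3.14  -0.   ]
```

View pics/w11.png

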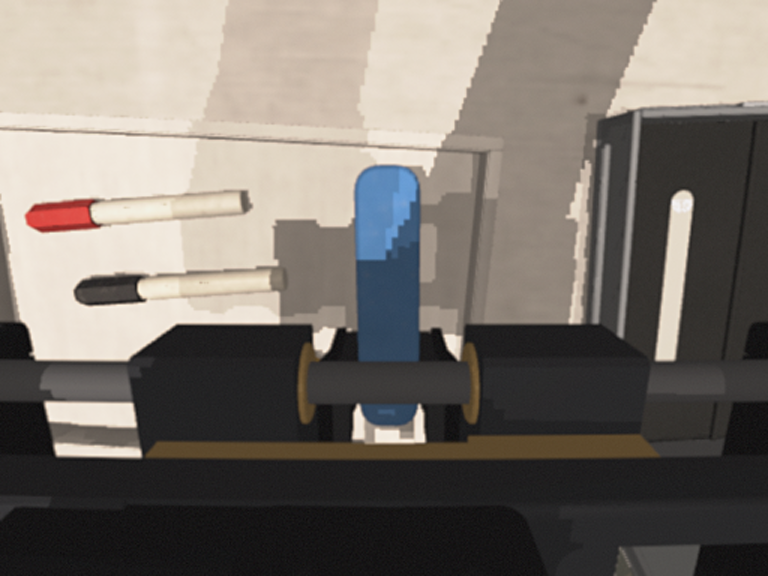

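Run:
```python
from h import *
setcmd([.545,-.1025,.12],down(181))
R=down(183.35);g=cw(-.0094,.041,0)[:2];U=lambda z:np.r_[g,z]
plan([(U(.12),R,9,0),(U(.016),R,4,0),(None,None,3,0),(None,None,3,40),(U(.12),R,3,40),((.48,.20,.30),R,2,40)])
```

```text
warn need 4
CALL [[0,0,-0.3,0.8,38.1,0,0],[0,0,-0.5,1.5,76.3,0,0],[0,0,-0.8,2.3,114.4,0,0],[0,0,-1,3,152.6,0,0],[0,0,-1.3,3.8,190.7,0,0],[0,0,-1.6,4.5,228.8,0,0],[0,0,-1.8,5.3,267,0,0],[0,0,-2.1,6,305.1,0,0]]
CALL [[0,0,-0.2,-0.6,38.2,0,0],[0,0,-0.2,-0.6,38.2,26,0],[0,0,-0.2,-0.6,38.2,52,0],[0,0,-0.2,-0.6,38.2,78,0],[0,0,-0.2,-0.6,38.2,104,0],[0,0,-0.2,-0.6,38.2,104,0],[0,0,-0.2,-0.6,38.2,104,0],[0,0,-0.2,-0.6,38.2,104,0]]
CALL [[0,0,0,0,0,0,40],[0,0,0,0,0,0,40],[0,0,0,0,0,0,40],[0,0,0,0,0,-34.7,40],[0,0,0,0,0,-69.3,40],[0,0,0,0,0,-104,40],[0,0,0,13.6,-9.4,-149,40],[0,0,0,27.2,-18.8,-194,40]]
CALL [[0,0,0,13.6,-9.4,-45,40],[0,0,0,27.3,-18.8,-90,40],[0,0,0,27.3,-18.8,-90,40],[0,0,0,27.3,-18.8,-90,40],[0,0,0,27.3,-18.8,-90,40],[0,0,0,27.3,-18.8,-90,40],[0,0,0,27.3,-18.8,-90,40],[0,0,0,27.3,-18.8,-90,40]]
end [0.48 0.2  0.3 ] [ 0.09 -3.14 -0.  ]
```

>>> {"method": "step_arm", "body": {"deltas": [[0, 0, -0.3, 0.8, 38.1, 0, 0], [0, 0, -0.5, 1.5, 76.3, 0, 0], [0, 0, -0.8, 2.3, 114.4, 0, 0], [0, 0, -1, 3, 152.6, 0, 0], [0, 0, -1.3, 3.8, 190.7, 0, 0], [0, 0, -1.6, 4.5, 228.8, 0, 0], [0, 0, -1.8, 5.3, 267, 0, 0], [0, 0, -2.1, 6, 305.1, 0, 0]]}}

```text
time: 32.85
position: [0.5334, 0.2036, 0.1192]
tool_rot: [0.086, -3.14, -0.002]
ft_force: [0.2, 0.4, -0.9]
grip_width: 0.247
```

Run:
```python
from h import *
s=ctrl.get_state();print(s['position'],s['grip_width']*87)
snap('wrist','w12',None,1.5)
```

```text
[0.53337788 0.20363486 0.11919696] 21.4692399721696
```

View pics/w12.png

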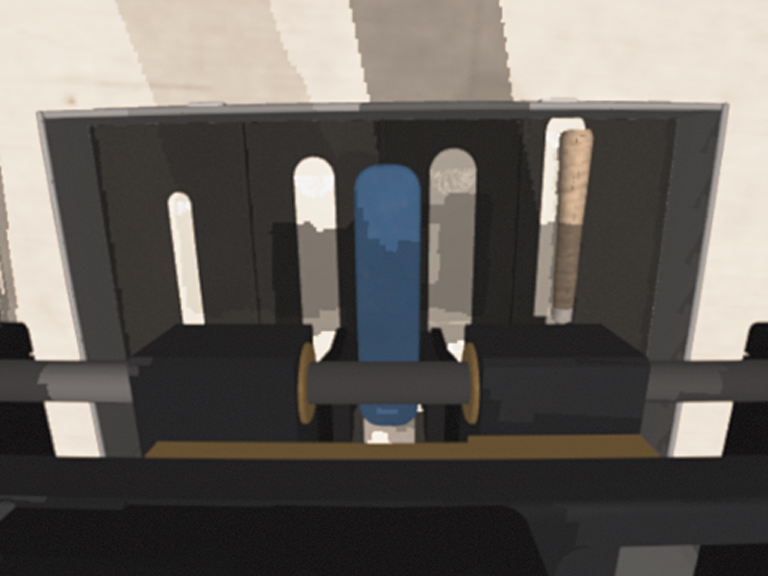

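>>> {"method": "step_arm", "body": {"deltas": [[0, 0, -0.2, -0.6, 38.2, 0, 0], [0, 0, -0.2, -0.6, 38.2, 26, 0], [0, 0, -0.2, -0.6, 38.2, 52, 0], [0, 0, -0.2, -0.6, 38.2, 78, 0], [0, 0, -0.2, -0.6, 38.2, 104, 0], [0, 0, -0.2, -0.6, 38.2, 104, 0], [0, 0, -0.2, -0.6, 38.2, 104, 0], [0, 0, -0.2, -0.6, 38.2, 104, 0]]}}

```text
time: 33.9
position: [0.5324, 0.2409, 0.0159]
tool_rot: [-0.091, 3.14, 0.003]
ft_force: [0.2, 0.5, -0.6]
grip_width: 0.247
```

>>> {"method": "step_arm", "body": {"deltas": [[0, 0, 0, 0, 0, 0, 40], [0, 0, 0, 0, 0, 0, 40], [0, 0, 0, 0, 0, 0, 40], [0, 0, 0, 0, 0, -34.7, 40], [0, 0, 0, 0, 0, -69.3, 40], [0, 0, 0, 0, 0, -104, 40], [0, 0, 0, 13.6, -9.4, -149, 40], [0, 0, 0, 27.2, -18.8, -194, 40]]}}

```text
time: 34.9
position: [0.5056, 0.2197, 0.2105]
tool_rot: [0.091, -3.14, -0.002]
ft_force: [0.5, 0.4, 0.4]
grip_width: 0.462
```

Run:
```python
from h import *
p,R=getcmd();p=p+R.apply(np.array([-27.3,18.8,90])/1000);p=p+R.apply(np.array([27.2,-18.8,-194])/1000)-R.apply(np.array([0,0,-104])/1000);setcmd(p,R)
chk()
R=down(90)
plan([((.53,.17,.45),R,10,40),(None,None,6,40)])
```

```text
t 34.9 pos [0.5056 0.2197 0.2105] err mm [ 25.6  19.8 -89.5] rot err deg [-0.1  0.  -0. ] F [0.5 0.4 0.4] g mm 40.2 j [-0.92  0.12  0.5   1.73 -0.06  1.3   1.23]
CALL [[0,0,9.3,-4.8,-3.3,-15,40],[0,0,18.7,-9.6,-6.6,-30,40],[0,0,28,-14.4,-9.8,-45,40],[0,0,37.3,-19.3,-13.1,-60,40],[0,0,46.7,-24.1,-16.4,-75,40],[0,0,56,-28.9,-19.7,-90,40],[0,0,65.3,-33.7,-22.9,-105,40],[0,0,74.6,-38.5,-26.2,-120,40]]
CALL [[0,0,9.4,-4.5,3.8,-15,40],[0,0,18.7,-8.9,7.5,-30,40],[0,0,18.7,-8.9,7.5,-30,40],[0,0,18.7,-8.9,7.5,-30,40],[0,0,18.7,-8.9,7.5,-30,40],[0,0,18.7,-8.9,7.5,-30,40],[0,0,18.7,-8.9,7.5,-30,40],[0,0,18.7,-8.9,7.5,-30,40]]
end [0.53 0.17 0.45] [2.221 2.221 0.   ]
```

Run:
```python
from h import *
setcmd([.506,.2203,.210],down(183.35))
plan([((.56,.18,.44),down(93.35),9,40),(None,None,7,40)])
```

```text
CALL [[0,0,10,-5.7,-4.8,-25.6,40],[0,0,20,-11.5,-9.6,-51.1,40],[0,0,30,-17.2,-14.5,-76.7,40],[0,0,40,-22.9,-19.3,-102.2,40],[0,0,50,-28.6,-24.1,-127.8,40],[0,0,60,-34.4,-28.9,-153.3,40],[0,0,70,-40.1,-33.7,-178.9,40],[0,0,80,-45.8,-38.6,-204.4,40]]
CALL [[0,0,10,-5.7,4.8,-25.6,40],[0,0,10,-5.7,4.8,-25.6,40],[0,0,10,-5.7,4.8,-25.6,40],[0,0,10,-5.7,4.8,-25.6,40],[0,0,10,-5.7,4.8,-25.6,40],[0,0,10,-5.7,4.8,-25.6,40],[0,0,10,-5.7,4.8,-25.6,40],[0,0,10,-5.7,4.8,-25.6,40]]
end [0.56 0.18 0.44] [2.156 2.285 0.   ]
```

>>> {"method": "step_arm", "body": {"deltas": [[0, 0, 10, -5.7, -4.8, -25.6, 40], [0, 0, 20, -11.5, -9.6, -51.1, 40], [0, 0, 30, -17.2, -14.5, -76.7, 40], [0, 0, 40, -22.9, -19.3, -102.2, 40], [0, 0, 50, -28.6, -24.1, -127.8, 40], [0, 0, 60, -34.4, -28.9, -153.3, 40], [0, 0, 70, -40.1, -33.7, -178.9, 40], [0, 0, 80, -45.8, -38.6, -204.4, 40]]}}

```text
time: 35.9
position: [0.5542, 0.1837, 0.4144]
tool_rot: [-1.955, -2.457, -0.002]
ft_force: [-0.2, -0.2, 0.2]
grip_width: 0.459
```

>>> {"method": "step_arm", "body": {"deltas": [[0, 0, 10, -5.7, 4.8, -25.6, 40], [0, 0, 10, -5.7, 4.8, -25.6, 40], [0, 0, 10, -5.7, 4.8, -25.6, 40], [0, 0, 10, -5.7, 4.8, -25.6, 40], [0, 0, 10, -5.7, 4.8, -25.6, 40], [0, 0, 10, -5.7, 4.8, -25.6, 40], [0, 0, 10, -5.7, 4.8, -25.6, 40], [0, 0, 10, -5.7, 4.8, -25.6, 40]]}}

```text
time: 36.9
position: [0.5601, 0.1794, 0.4391]
tool_rot: [-2.155, -2.284, -0.001]
ft_force: [0.1, 0.7, -0.4]
grip_width: 0.458
```

Run:
```python
from h import *
chk();snap('wrist','w13',(140,0,300,225),2.6); snap('side','d13',(150,100,230,170),3.2)
```

```text
t 36.9 pos [0.5601 0.1794 0.4391] err mm [ 0.2 -0.6 -0.9] rot err deg [0.  0.1 0. ] F [ 0.1  0.7 -0.4] g mm 39.9 j [-0.91  0.2   0.69  1.22 -0.13  1.76 -0.19]
```

View pics/w13.png

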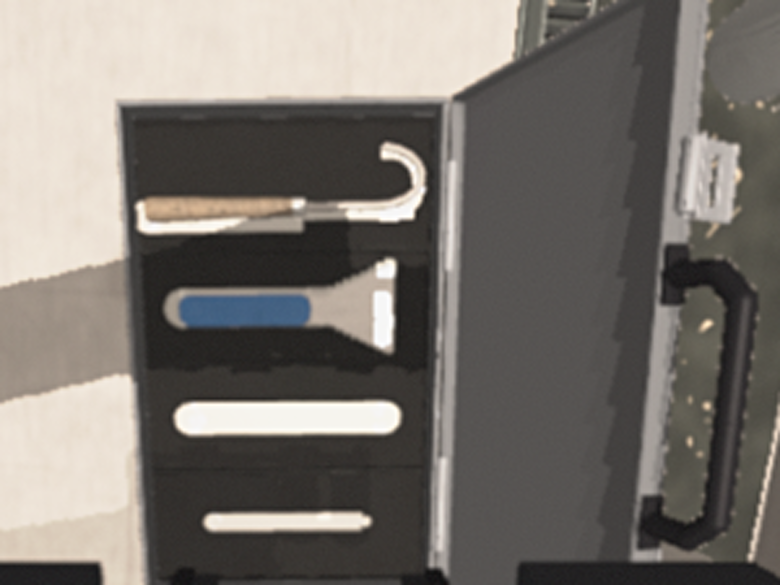

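View pics/d13.png

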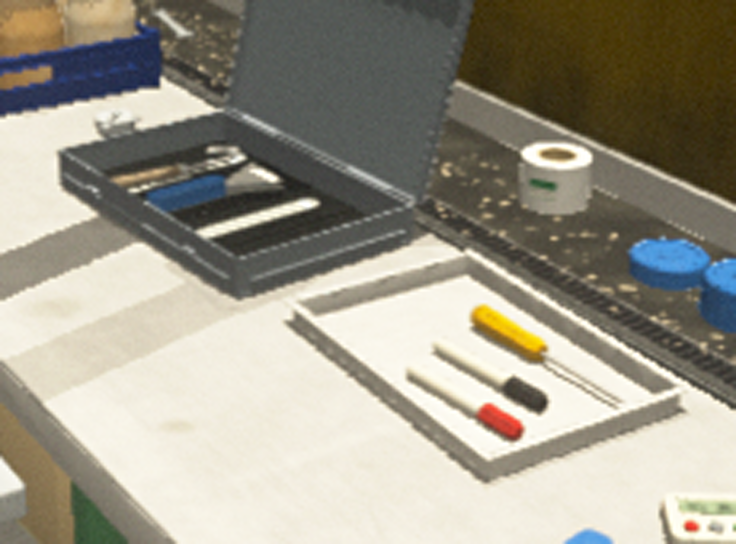

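Run:
```python
from h import *
c=load('w13')
print(unproj(c,[(738/2.6+140,400/2.6)],.297),bar(1.82,0))
R=down(93.35);b=bar(1.82)
plan([(b+[0,0,.13],R,4,40),(b,R,4,40),(None,None,1,40),(None,None,4,0),(None,None,3,0)])
```

```text
[[0.72839679 0.21995314 0.297     ]] [0.72484691 0.21078592 0.29521697]
CALL [[0,0,0,5.3,41.6,8.4,40],[0,0,0,10.5,83.2,16.9,40],[0,0,0,15.8,124.8,25.3,40],[0,0,0,21.1,166.4,33.8,40],[0,0,0,21.1,166.4,66.3,40],[0,0,0,21.1,166.4,98.8,40],[0,0,0,21.1,166.4,131.3,40],[0,0,0,21.1,166.4,163.8,40]]
CALL [[0,0,0,0,0,0,40],[0,0,0,0,0,0,0],[0,0,0,0,0,0,0],[0,0,0,0,0,0,0],[0,0,0,0,0,0,0],[0,0,0,0,0,0,0],[0,0,0,0,0,0,0],[0,0,0,0,0,0,0]]
end [0.7248 0.2108 0.2762] [2.156 2.285 0.   ]
```

>>> {"method": "step_arm", "body": {"deltas": [[0, 0, 0, 5.3, 41.6, 8.4, 40], [0, 0, 0, 10.5, 83.2, 16.9, 40], [0, 0, 0, 15.8, 124.8, 25.3, 40], [0, 0, 0, 21.1, 166.4, 33.8, 40], [0, 0, 0, 21.1, 166.4, 66.3, 40], [0, 0, 0, 21.1, 166.4, 98.8, 40], [0, 0, 0, 21.1, 166.4, 131.3, 40], [0, 0, 0, 21.1, 166.4, 163.8, 40]], "newtons": 20}}

```text
time: 38.0
position: [0.7249, 0.2105, 0.2739]
tool_rot: [-2.155, -2.284, -0.001]
ft_force: [-0.4, 0.6, 0.3]
grip_width: 0.461
```

>>> {"method": "step_arm", "body": {"deltas": [[0, 0, 0, 0, 0, 0, 40], [0, 0, 0, 0, 0, 0, 0], [0, 0, 0, 0, 0, 0, 0], [0, 0, 0, 0, 0, 0, 0], [0, 0, 0, 0, 0, 0, 0], [0, 0, 0, 0, 0, 0, 0], [0, 0, 0, 0, 0, 0, 0], [0, 0, 0, 0, 0, 0, 0]]}}

```text
time: 39.0
position: [0.7253, 0.2104, 0.2761]
tool_rot: [-2.156, -2.285, -0.003]
ft_force: [0.7, -0.3, 4.6]
grip_width: 0.125
```

Run:
```python
from h import *
chk()
R=down(93.35)
plan([(bar(l),R,2,0) for l in np.linspace(1.82,0,17)[1:]])
```

```text
t 39.0 pos [0.7253 0.2104 0.2761] err mm [ 0.4 -0.4 -0.1] rot err deg [-0.1  0.1  0. ] F [ 0.7 -0.3  4.6] g mm 10.9 j [-0.7   0.61  0.68  1.06 -0.37  1.58 -0.06]
CALL [[0,0,0,0,-14.5,-3.2,0],[0,0,0,0,-29,-6.5,0],[0,0,0,0,-43.7,-8,0],[0,0,0,0,-58.5,-9.6,0],[0,0,0,0,-73.3,-9.5,0],[0,0,0,0,-88.2,-9.3,0],[0,0,0,0,-102.9,-7.5,0],[0,0,0,0,-117.6,-5.7,0]]
CALL [[0,0,0,0,-14.5,3.4,0],[0,0,0,0,-28.9,6.9,0],[0,0,0,0,-42.8,12,0],[0,0,0,0,-56.8,17.1,0],[0,0,0,0,-70.1,23.7,0],[0,0,0,0,-83.3,30.3,0],[0,0,0,0,-95.8,38.4,0],[0,0,0,0,-108.2,46.5,0]]
CALL [[0,0,0,0,-11.5,9.5,0],[0,0,0,0,-22.9,19,0],[0,0,0,0,-33.2,29.6,0],[0,0,0,0,-43.5,40.3,0],[0,0,0,0,-52.5,52.1,0],[0,0,0,0,-61.5,63.9,0],[0,0,0,0,-69.1,76.7,0],[0,0,0,0,-76.7,89.4,0]]
CALL [[0,0,0,0,-6.2,13.5,0],[0,0,0,0,-12.3,27.1,0],[0,0,0,0,-16.8,41.2,0],[0,0,0,0,-21.4,55.3,0],[0,0,0,0,-24.3,69.9,0],[0,0,0,0,-27.2,84.4,0],[0,0,0,0,-28.4,99.2,0],[0,0,0,0,-29.7,114,0]]
end [0.3932 0.1914 0.032 ] [2.156 2.285 0.   ]
```

>>> {"method": "step_arm", "body": {"deltas": [[0, 0, 0, 0, -14.5, -3.2, 0], [0, 0, 0, 0, -29, -6.5, 0], [0, 0, 0, 0, -43.7, -8, 0], [0, 0, 0, 0, -58.5, -9.6, 0], [0, 0, 0, 0, -73.3, -9.5, 0], [0, 0, 0, 0, -88.2, -9.3, 0], [0, 0, 0, 0, -102.9, -7.5, 0], [0, 0, 0, 0, -117.6, -5.7, 0]]}}

```text
time: 40.0
position: [0.6085, 0.2027, 0.2815]
tool_rot: [2.156, 2.283, 0.005]
ft_force: [3.6, -1.8, 0.0]
grip_width: 0.133
```

>>> {"method": "step_arm", "body": {"deltas": [[0, 0, 0, 0, -14.5, 3.4, 0], [0, 0, 0, 0, -28.9, 6.9, 0], [0, 0, 0, 0, -42.8, 12, 0], [0, 0, 0, 0, -56.8, 17.1, 0], [0, 0, 0, 0, -70.1, 23.7, 0], [0, 0, 0, 0, -83.3, 30.3, 0], [0, 0, 0, 0, -95.8, 38.4, 0], [0, 0, 0, 0, -108.2, 46.5, 0]]}}

```text
time: 41.0
position: [0.5, 0.1957, 0.2341]
tool_rot: [2.157, 2.283, 0.001]
ft_force: [3.3, -2.0, -1.6]
grip_width: 0.123
```

>>> {"method": "step_arm", "body": {"deltas": [[0, 0, 0, 0, -11.5, 9.5, 0], [0, 0, 0, 0, -22.9, 19, 0], [0, 0, 0, 0, -33.2, 29.6, 0], [0, 0, 0, 0, -43.5, 40.3, 0], [0, 0, 0, 0, -52.5, 52.1, 0], [0, 0, 0, 0, -61.5, 63.9, 0], [0, 0, 0, 0, -69.1, 76.7, 0], [0, 0, 0, 0, -76.7, 89.4, 0]]}}

```text
time: 42.0
position: [0.4228, 0.1907, 0.144]
tool_rot: [2.156, 2.283, -0.003]
ft_force: [3.5, -6.5, -0.2]
grip_width: 0.119
```

>>> {"method": "step_arm", "body": {"deltas": [[0, 0, 0, 0, -6.2, 13.5, 0], [0, 0, 0, 0, -12.3, 27.1, 0], [0, 0, 0, 0, -16.8, 41.2, 0], [0, 0, 0, 0, -21.4, 55.3, 0], [0, 0, 0, 0, -24.3, 69.9, 0], [0, 0, 0, 0, -27.2, 84.4, 0], [0, 0, 0, 0, -28.4, 99.2, 0], [0, 0, 0, 0, -29.7, 114, 0]]}}

```text
time: 43.0
position: [0.3911, 0.1886, 0.0293]
tool_rot: [-2.156, -2.284, 0.008]
ft_force: [0.7, -7.0, 0.5]
grip_width: 0.114
```

Run:
```python
from h import *
chk();snap('side','d14',(150,100,230,170),3.2)
```

```text
t 43.0 pos [0.3911 0.1886 0.0293] err mm [-2.1 -2.8 -2.7] rot err deg [ 0.3 -0.2  0.1] F [ 0.7 -7.   0.5] g mm 9.9 j [-1.12  0.07  0.63  2.19 -0.05  0.91 -0.4 ]
```

View pics/d14.png

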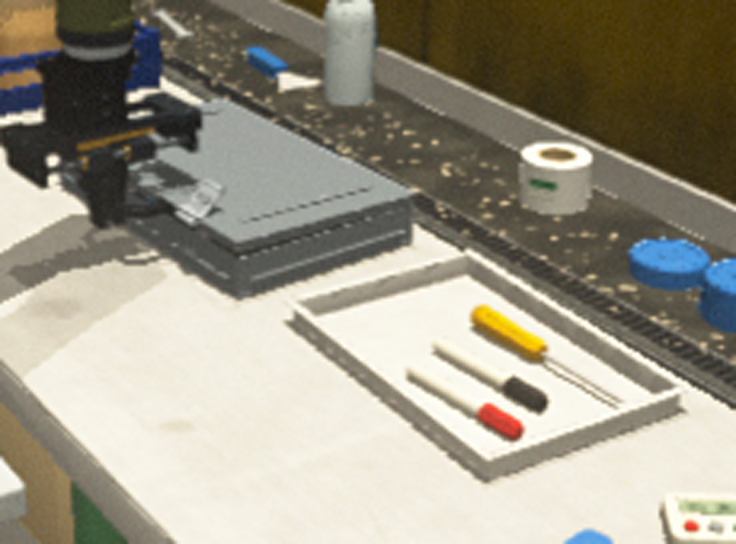

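>>> {"method": "step_arm", "body": {"deltas": [[0, 0, 0, 0, 0, 3, 0], [0, 0, 0, 0, 0, 6, 0], [0, 0, 0, 0, 0, 6, 0], [0, 0, 0, 0, 0, 9, 0], [0, 0, 0, 0, 0, 9, 0], [0, 0, 0, 0, 0, 9, 0], [0, 0, 0, 0, 0, 9, 0], [0, 0, 0, 0, 0, 9, 0]]}}

```text
time: 44.05
position: [0.3908, 0.189, 0.0219]
tool_rot: [-2.155, -2.282, 0.01]
ft_force: [-5.5, -9.2, 14.7]
grip_width: 0.11
```

Run:
```python
from h import *
p,R=getcmd();setcmd(p-[0,0,.009],R)
chk();snap('side','d15',(150,110,130,100),6);snap('wrist','w15',None,1.5)
```

```text
t 44.05 pos [0.3908 0.189  0.0219] err mm [-2.4 -2.4 -1.1] rot err deg [ 0.4 -0.1  0.1] F [-5.5 -9.2 14.7] g mm 9.6 j [-1.12  0.08  0.63  2.19 -0.06  0.89 -0.39]
```

View pics/d15.png

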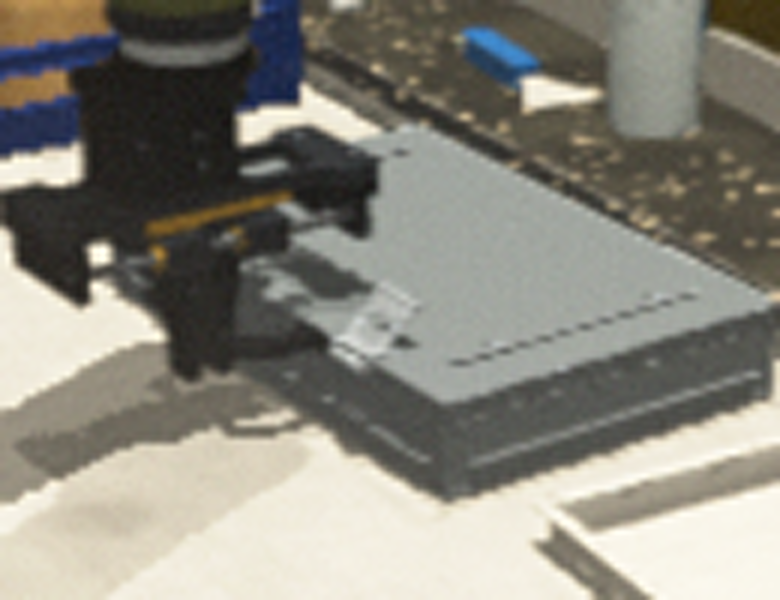

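View pics/w15.png

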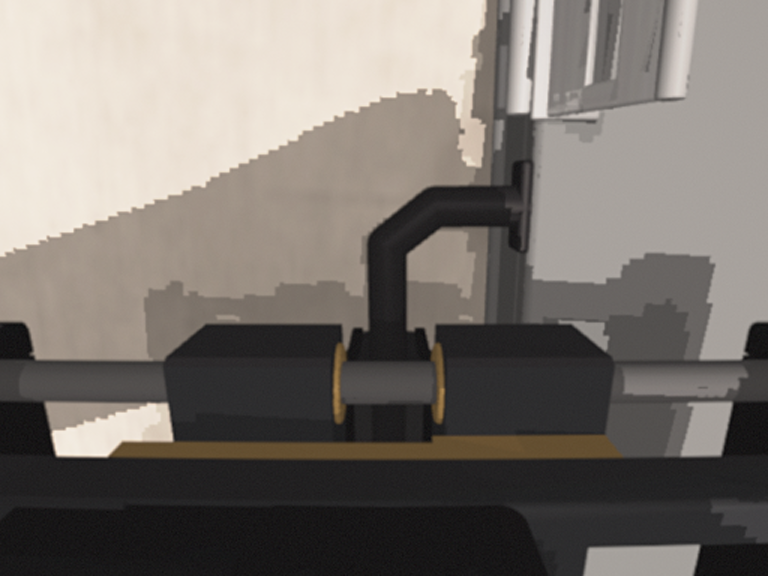

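Run:
```python
from h import *
R=down(93.35);p,_=getcmd()
plan([(p,R,3,40),(p+[0,0,.15],R,4,40),((.47,.17,.30),R,3,40),(None,None,6,0)])
```

```text
CALL [[0,0,0,0,0,0,40],[0,0,0,0,0,0,40],[0,0,0,0,0,0,40],[0,0,0,0,0,-37.5,40],[0,0,0,0,0,-75,40],[0,0,0,0,0,-112.5,40],[0,0,0,0,0,-150,40],[0,0,0,-8.6,25.1,-192.3,40]]
CALL [[0,0,0,-8.6,25.2,-42.4,40],[0,0,0,-17.2,50.3,-84.7,40],[0,0,0,-17.2,50.3,-84.7,0],[0,0,0,-17.2,50.3,-84.7,0],[0,0,0,-17.2,50.3,-84.7,0],[0,0,0,-17.2,50.3,-84.7,0],[0,0,0,-17.2,50.3,-84.7,0],[0,0,0,-17.2,50.3,-84.7,0]]
end [0.47 0.17 0.3 ] [2.156 2.285 0.   ]
```

>>> {"method": "step_arm", "body": {"deltas": [[0, 0, 0, 0, 0, 0, 40], [0, 0, 0, 0, 0, 0, 40], [0, 0, 0, 0, 0, 0, 40], [0, 0, 0, 0, 0, -37.5, 40], [0, 0, 0, 0, 0, -75, 40], [0, 0, 0, 0, 0, -112.5, 40], [0, 0, 0, 0, 0, -150, 40], [0, 0, 0, -8.6, 25.1, -192.3, 40]]}}

```text
time: 45.15
position: [0.4175, 0.185, 0.2153]
tool_rot: [-2.15, -2.286, -0.001]
ft_force: [0.9, 1.2, -0.5]
grip_width: 0.462
```

>>> {"method": "step_arm", "body": {"deltas": [[0, 0, 0, -8.6, 25.2, -42.4, 40], [0, 0, 0, -17.2, 50.3, -84.7, 40], [0, 0, 0, -17.2, 50.3, -84.7, 0], [0, 0, 0, -17.2, 50.3, -84.7, 0], [0, 0, 0, -17.2, 50.3, -84.7, 0], [0, 0, 0, -17.2, 50.3, -84.7, 0], [0, 0, 0, -17.2, 50.3, -84.7, 0], [0, 0, 0, -17.2, 50.3, -84.7, 0]]}}

```text
time: 46.15
position: [0.4699, 0.1698, 0.299]
tool_rot: [-2.155, -2.284, -0.001]
ft_force: [-0.2, 0.9, 0.3]
grip_width: 0.012
```

Run:
```python
from h import *
chk();snap('side','d16',(150,110,130,100),6);snap('wrist','w16',None,1.5)
```

```text
t 46.15 pos [0.4699 0.1698 0.299 ] err mm [-0.1 -0.3 -1. ] rot err deg [0.  0.1 0. ] F [-0.2  0.9  0.3] g mm 1.0 j [-1.12 -0.06  0.69  1.71  0.04  1.48 -0.37]
```

View pics/w16.png

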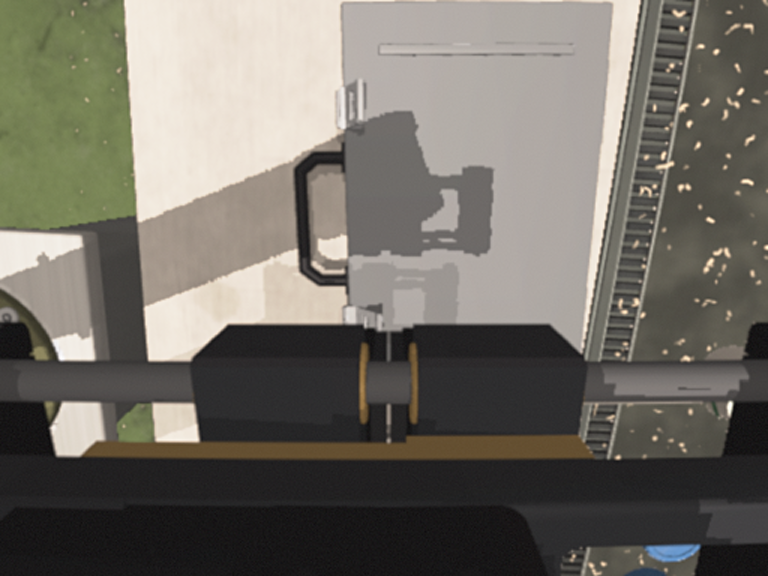

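View pics/d16.png

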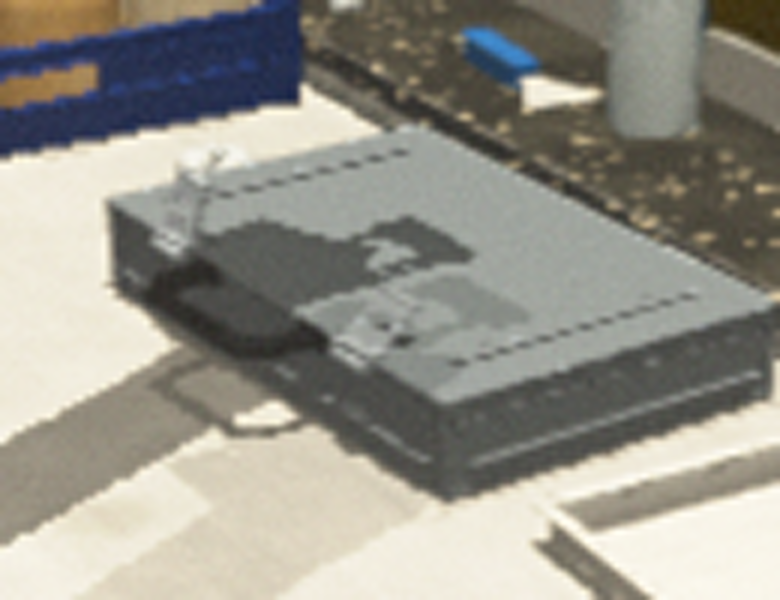

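Run:
```python
from h import *
c=load('w16')
for n,p,z in [('LF',(342,3),.058),('Lpiv top',(338,86),.052),('Lpiv bot',(340,126),.052),('Ltip top',(362,80),.09),('Ltip bot',(362,128),.09),('hL',(302,180),.051),('hR',(304,265),.051),('Rpiv top',(346,307),.052)]:
    w=unproj(c,[np.array(p)/1.5],z)[0];d=w[:2]-C0;print(n,w.round(4),'case',(d@EX*1000).round(1),(d@EY*1000).round(1))
c=load('w1')
for n,p,z in [('clL',(80,140),.052),('clLb',(84,200),.052),('clLtip',(120,135),.09),('clR',(112,447),.052),('clRb',(116,495),.052),('clRtip',(160,470),.08)]:
    w=unproj(c,[np.array(p)/2.7+[180,20]],z)[0];d=w[:2]-C0;print(n,w.round(4),'case',(d@EX*1000).round(1),(d@EY*1000).round(1))
```

```text
LF [0.4225 0.3697 0.058 ] case -111.4 176.4
Lpiv top [0.4208 0.3076 0.052 ] case -116.7 114.5
Lpiv bot [0.4236 0.2754 0.052 ] case -115.8 82.1
Ltip top [0.4433 0.3064 0.09  ] case -94.3 111.9
Ltip bot [0.4449 0.2713 0.09  ] case -94.8 76.8
hL [0.3913 0.228  0.051 ] case -150.8 36.7
hR [0.3942 0.1512 0.051 ] case -152.4 -40.1
Rpiv top [0.4346 0.1132 0.052 ] case -114.3 -80.5
clL [0.4199 0.309  0.052 ] case -117.5 115.9
clLb [0.421  0.2729 0.052 ] case -118.5 79.8
clLtip [0.4492 0.3064 0.09  ] case -88.5 111.5
clR [0.4333 0.1115 0.052 ] case -115.7 -82.1
clRb [0.4349 0.0774 0.052 ] case -116.1 -116.2
clRtip [0.4677 0.1024 0.08  ] case -81.9 -93.2
```

```bash
cat >> h.py <<'E'
def cl(side,c,zb): return cw((-114+c)/1000,side*.098,(52+zb)/1000)
E
python3 - <<'E'
from h import *
R=down(183.35);Rt=down(183.35,-12)
plan([(cl(1,55,60),R,9,0),(cl(1,55,11),R,2,0),(None,None,1,0),(cl(1,0,11),R,4,0),(cl(1,-18,11),R,2,0),(cl(1,-18,-32),R,3,0),(None,None,1,0),(cl(1,-18,-32),Rt,2,0)])
E
```

```text
CALL [[0,0,-10,13.8,1.8,20.9,0],[0,0,-20,27.5,3.7,41.8,0],[0,0,-30,41.3,5.5,62.7,0],[0,0,-40,55,7.4,83.6,0],[0,0,-50,68.8,9.2,104.4,0],[0,0,-60,82.5,11.1,125.3,0],[0,0,-70,96.3,12.9,146.2,0],[0,0,-80,110,14.8,167.1,0]]
CALL [[0,0,-10,0.6,13.9,20.9,0],[0,0,-10,0.6,13.9,45.4,0],[0,0,-10,0.6,13.9,69.9,0],[0,0,-10,0.6,13.9,69.9,0],[0,0,-10,14.1,11.5,69.9,0],[0,0,-10,27.7,9.1,69.9,0],[0,0,-10,41.2,6.7,69.9,0],[0,0,-10,54.7,4.4,69.9,0]]
CALL [[0,0,0,9.1,0,0,0],[0,0,0,18.1,0,0,0],[0,0,0,18.1,0,14.3,0],[0,0,0,18.1,0,28.7,0],[0,0,0,18.1,0,43,0],[0,0,0,18.1,0,43,0],[0.4,-6,0,18.1,0,43,0],[0.7,-12,0,18.1,0,43,0]]
end [0.4064 0.2904 0.02  ] [-0.086  2.931 -0.009]
```

>>> {"method": "step_arm", "body": {"deltas": [[0, 0, -10, 13.8, 1.8, 20.9, 0], [0, 0, -20, 27.5, 3.7, 41.8, 0], [0, 0, -30, 41.3, 5.5, 62.7, 0], [0, 0, -40, 55, 7.4, 83.6, 0], [0, 0, -50, 68.8, 9.2, 104.4, 0], [0, 0, -60, 82.5, 11.1, 125.3, 0], [0, 0, -70, 96.3, 12.9, 146.2, 0], [0, 0, -80, 110, 14.8, 167.1, 0]]}}

```text
time: 47.25
position: [0.4784, 0.2813, 0.1314]
tool_rot: [-0.173, -3.136, -0.003]
ft_force: [0.3, 0.4, 1.0]
grip_width: 0.005
```

>>> {"method": "step_arm", "body": {"deltas": [[0, 0, -10, 0.6, 13.9, 20.9, 0], [0, 0, -10, 0.6, 13.9, 45.4, 0], [0, 0, -10, 0.6, 13.9, 69.9, 0], [0, 0, -10, 0.6, 13.9, 69.9, 0], [0, 0, -10, 14.1, 11.5, 69.9, 0], [0, 0, -10, 27.7, 9.1, 69.9, 0], [0, 0, -10, 41.2, 6.7, 69.9, 0], [0, 0, -10, 54.7, 4.4, 69.9, 0]]}}

```text
time: 48.25
position: [0.4245, 0.2919, 0.0632]
tool_rot: [-0.092, 3.138, 0.005]
ft_force: [2.2, -0.5, 0.3]
grip_width: 0.007
```

Run:
```python
from h import *
s=ctrl.get_state();print(s['position'],s['ft_force']);snap('side','d17',(150,100,130,100),6);snap('scene','s17',(165,120,130,100),6)
```

```text
[0.42446993 0.29188875 0.06319904] [ 2.19303893 -0.49528841  0.28003882]
```

View pics/d17.png

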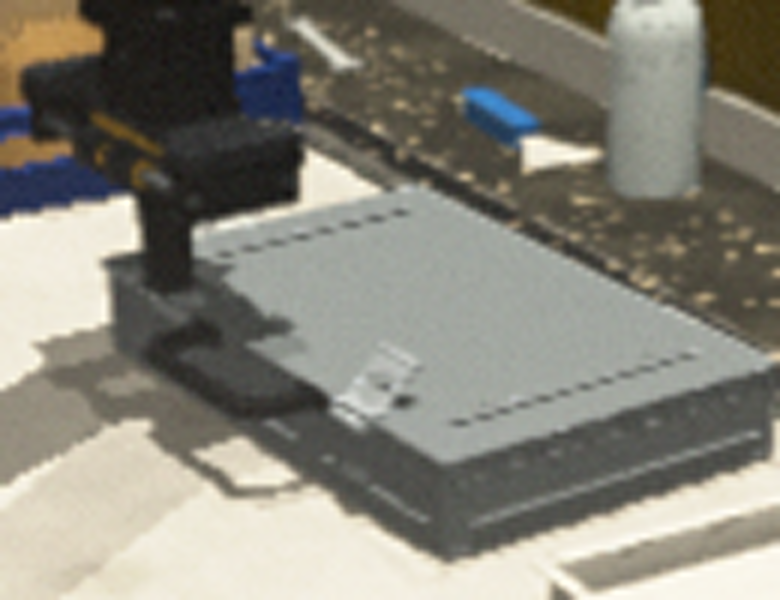

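>>> {"method": "step_arm", "body": {"deltas": [[0, 0, 0, 9.1, 0, 0, 0], [0, 0, 0, 18.1, 0, 0, 0], [0, 0, 0, 18.1, 0, 14.3, 0], [0, 0, 0, 18.1, 0, 28.7, 0], [0, 0, 0, 18.1, 0, 43, 0], [0, 0, 0, 18.1, 0, 43, 0], [0.4, -6, 0, 18.1, 0, 43, 0], [0.7, -12, 0, 18.1, 0, 43, 0]]}}

```text
time: 49.35
position: [0.4065, 0.2902, 0.019]
tool_rot: [-0.083, 2.929, -0.007]
ft_force: [-0.0, -0.5, 0.7]
grip_width: 0.002
```

Run:
```python
from h import *
chk()
snap('side','d18',(150,100,130,100),6)
_,Rt=getcmd()
plan([(cl(1,-8,-32),Rt,3,0),(None,None,5,0)])
```

```text
t 49.35 pos [0.4065 0.2902 0.019 ] err mm [ 0.1 -0.1 -1. ] rot err deg [-0.1 -0.1  0.1] F [-0.  -0.5  0.7] g mm 0.2 j [-1.33  0.11  0.57  2.2   0.14  0.71  0.77]
CALL [[0,0,0,-3.3,0,0.7,0],[0,0,0,-6.6,0,1.4,0],[0,0,0,-9.8,0,2.1,0],[0,0,0,-9.8,0,2.1,0],[0,0,0,-9.8,0,2.1,0],[0,0,0,-9.8,0,2.1,0],[0,0,0,-9.8,0,2.1,0],[0,0,0,-9.8,0,2.1,0]]
end [0.4165 0.2909 0.02  ] [-0.086  2.931 -0.009]
```

View pics/d18.png

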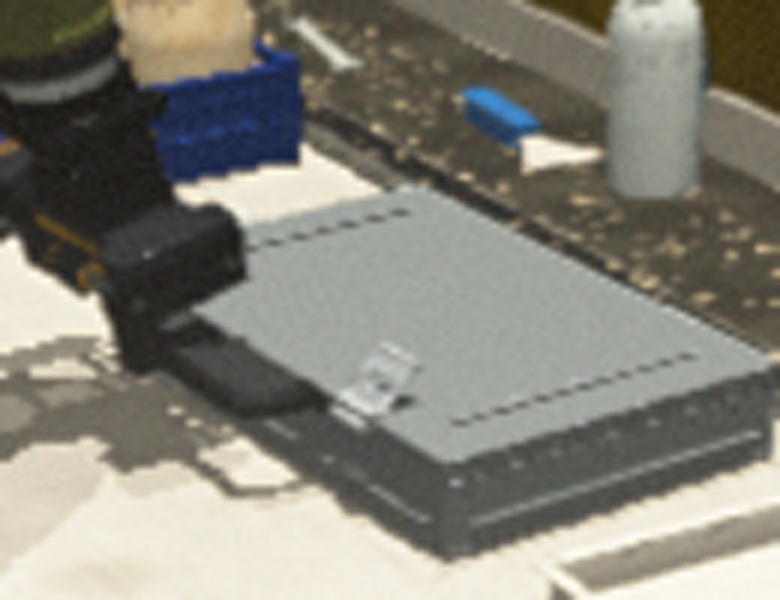

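>>> {"method": "step_arm", "body": {"deltas": [[0, 0, 0, -3.3, 0, 0.7, 0], [0, 0, 0, -6.6, 0, 1.4, 0], [0, 0, 0, -9.8, 0, 2.1, 0], [0, 0, 0, -9.8, 0, 2.1, 0], [0, 0, 0, -9.8, 0, 2.1, 0], [0, 0, 0, -9.8, 0, 2.1, 0], [0, 0, 0, -9.8, 0, 2.1, 0], [0, 0, 0, -9.8, 0, 2.1, 0]]}}

```text
time: 50.4
position: [0.4085, 0.291, 0.0177]
tool_rot: [-0.086, 2.948, -0.013]
ft_force: [-30.0, -1.6, 21.0]
grip_width: 0.005
```

Run:
```python
from h import *
chk()
```

```text
t 50.4 pos [0.4085 0.291  0.0177] err mm [-8.   0.1 -2.3] rot err deg [ 0.1  1.  -0. ] F [-30.   -1.6  21. ] g mm 0.5 j [-1.31  0.13  0.57  2.18  0.1   0.72  0.81]
```

Run:
```python
from h import *
_,Rt=getcmd()
R=down(183.35)
plan([(cl(1,-30,-32),Rt,2,0),(cl(1,-40,60),R,3,0),((.42,.20,.25),R,3,0)])
```

```text
CALL [[0,0,0,10.7,0,-2.3,0],[0,0,0,21.5,-0.1,-4.6,0],[-0.2,4,0,18.4,-0.4,-35.3,0],[-0.5,8,0,15.3,-0.8,-66,0],[-0.7,12,0,12.1,-1.2,-96.6,0],[-0.7,12,0,-7.2,-32,-139.2,0],[-0.7,12,0,-26.6,-62.9,-181.7,0],[-0.7,12,0,-46,-93.8,-224.2,0]]
end [0.42 0.2  0.25] [ 0.092 -3.14  -0.   ]
```

>>> {"method": "step_arm", "body": {"deltas": [[0, 0, 0, 10.7, 0, -2.3, 0], [0, 0, 0, 21.5, -0.1, -4.6, 0], [-0.2, 4, 0, 18.4, -0.4, -35.3, 0], [-0.5, 8, 0, 15.3, -0.8, -66, 0], [-0.7, 12, 0, 12.1, -1.2, -96.6, 0], [-0.7, 12, 0, -7.2, -32, -139.2, 0], [-0.7, 12, 0, -26.6, -62.9, -181.7, 0], [-0.7, 12, 0, -46, -93.8, -224.2, 0]]}}

```text
time: 51.4
position: [0.4215, 0.1982, 0.2513]
tool_rot: [-0.089, 3.14, 0.005]
ft_force: [0.4, -0.1, -0.6]
grip_width: 0.002
```

Run:
```python
from h import *
chk()
snap('side','d19',(150,120,110,80),7);snap('wrist','w19',None,1.5);snap('scene','s19',(170,130,100,75),7)
```

```text
t 51.4 pos [0.4215 0.1982 0.2513] err mm [ 1.4 -1.8  1.3] rot err deg [-0.2 -0.   0.1] F [ 0.4 -0.1 -0.6] g mm 0.1 j [-1.21 -0.14  0.66  1.86  0.09  1.39  1.05]
```

View pics/d19.png

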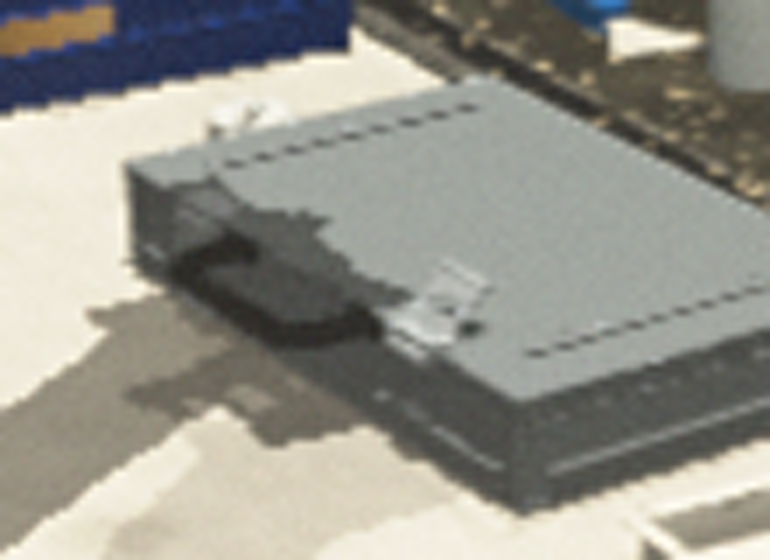

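View pics/w19.png

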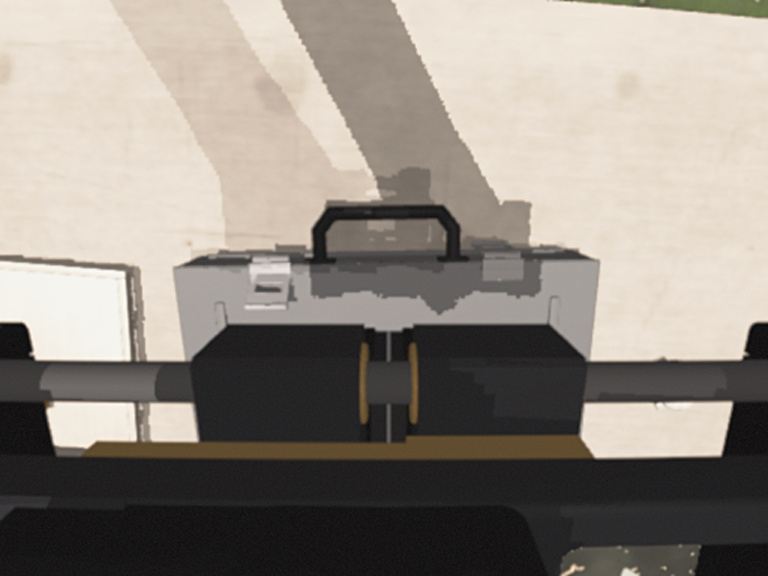

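View pics/s19.png

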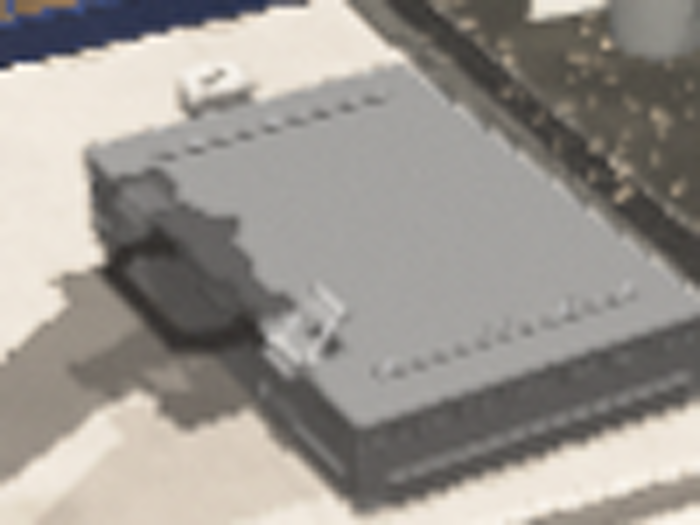

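Run:
```python
from h import *
R=down(183.35);Rt=down(183.35,-12)
plan([(cl(-1,60,60),R,4,0),(cl(-1,60,11),R,2,0),(None,None,1,0),(cl(-1,0,11),R,4,0),(cl(-1,-18,11),R,2,0),(cl(-1,-20,-32),R,3,0)])
```

```text
CALL [[0,0,0,-17.4,-26.3,34.5,0],[0,0,0,-34.9,-52.5,69,0],[0,0,0,-52.3,-78.8,103.5,0],[0,0,0,-69.8,-105,138,0],[0,0,0,-69.8,-105,162.5,0],[0,0,0,-69.8,-105,187,0],[0,0,0,-69.8,-105,187,0],[0,0,0,-54.8,-105,187,0]]
CALL [[0,0,0,15,0,0,0],[0,0,0,30,0,0,0],[0,0,0,45,0,0,0],[0,0,0,54,0,0,0],[0,0,0,63,0,0,0],[0,0,0,63.7,0,14.3,0],[0,0,0,64.4,0,28.6,0],[0,0,0,65,0,43,0]]
end [0.416  0.0945 0.02  ] [ 0.092 -3.14  -0.   ]
```

>>> {"method": "step_arm", "body": {"deltas": [[0, 0, 0, -17.4, -26.3, 34.5, 0], [0, 0, 0, -34.9, -52.5, 69, 0], [0, 0, 0, -52.3, -78.8, 103.5, 0], [0, 0, 0, -69.8, -105, 138, 0], [0, 0, 0, -69.8, -105, 162.5, 0], [0, 0, 0, -69.8, -105, 187, 0], [0, 0, 0, -69.8, -105, 187, 0], [0, 0, 0, -54.8, -105, 187, 0]]}}

```text
time: 52.55
position: [0.481, 0.0982, 0.0612]
tool_rot: [0.091, -3.14, 0.001]
ft_force: [-0.3, 0.3, -0.4]
grip_width: 0.005
```

>>> {"method": "step_arm", "body": {"deltas": [[0, 0, 0, 15, 0, 0, 0], [0, 0, 0, 30, 0, 0, 0], [0, 0, 0, 45, 0, 0, 0], [0, 0, 0, 54, 0, 0, 0], [0, 0, 0, 63, 0, 0, 0], [0, 0, 0, 63.7, 0, 14.3, 0], [0, 0, 0, 64.4, 0, 28.6, 0], [0, 0, 0, 65, 0, 43, 0]]}}

```text
time: 53.55
position: [0.4157, 0.0944, 0.0176]
tool_rot: [0.091, -3.139, -0.001]
ft_force: [-0.7, 0.8, 0.6]
grip_width: 0.002
```

Run:
```python
from h import *
chk()
snap('side','d20',(150,100,130,100),6)
Rt=down(183.35,-12)
plan([(cl(-1,-20,-32),Rt,2,0),(cl(-1,-12,-33),Rt,2,0),(None,None,4,0)])
```

```text
t 53.55 pos [0.4157 0.0944 0.0176] err mm [-0.3 -0.1 -2.4] rot err deg [-0.   0.1  0. ] F [-0.7  0.8  0.6] g mm 0.1 j [-1.12  0.07  0.87  2.22 -0.08  0.87  1.42]
CALL [[0.4,-6,0,0,0,0,0],[0.7,-12,0,0,0,0,0],[0.7,-12,0,-4,0,0.5,0],[0.7,-12,0,-8,0,1,0],[0.7,-12,0,-8,0,1,0],[0.7,-12,0,-8,0,1,0],[0.7,-12,0,-8,0,1,0],[0.7,-12,0,-8,0,1,0]]
end [0.424 0.095 0.019] [-0.086  2.931 -0.009]
```

View pics/d20.png

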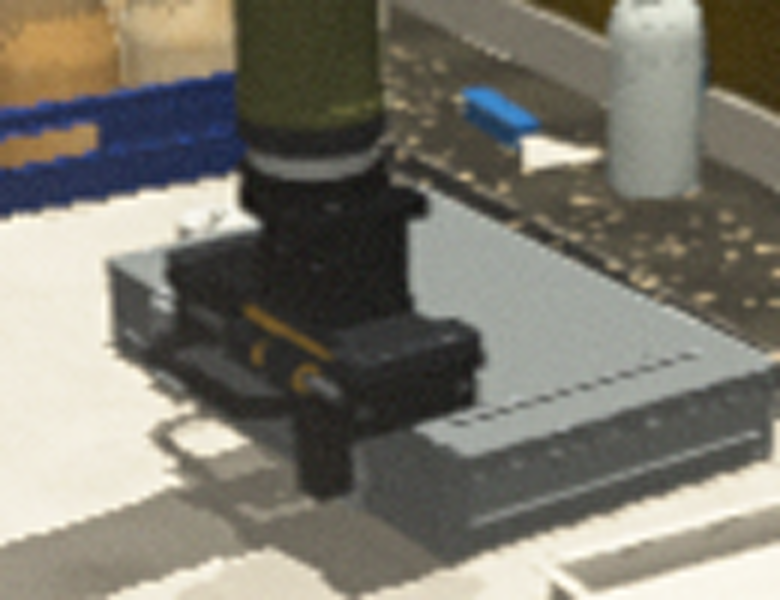

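>>> {"method": "step_arm", "body": {"deltas": [[0.4, -6, 0, 0, 0, 0, 0], [0.7, -12, 0, 0, 0, 0, 0], [0.7, -12, 0, -4, 0, 0.5, 0], [0.7, -12, 0, -8, 0, 1, 0], [0.7, -12, 0, -8, 0, 1, 0], [0.7, -12, 0, -8, 0, 1, 0], [0.7, -12, 0, -8, 0, 1, 0], [0.7, -12, 0, -8, 0, 1, 0]]}}

```text
time: 54.6
position: [0.4207, 0.095, 0.0165]
tool_rot: [-0.084, 2.941, -0.011]
ft_force: [-14.7, 2.9, 11.3]
grip_width: 0.002
```

Run:
```python
from h import *
chk()
Rt=down(183.35,-12)
# back off, then front view: tilt -45, position further back/up
plan([(cl(-1,-32,-32),Rt,2,0),(cl(-1,-36,100),Rt,3,0),((.44,.18,.22),down(183.35,-35),3,0)])
```

```text
t 54.6 pos [0.4207 0.095  0.0165] err mm [-3.3 -0.  -2.5] rot err deg [0.1 0.6 0.1] F [-14.7   2.9  11.3] g mm 0.2 j [-1.18 -0.12  0.82  2.37  0.26  0.68  1.09]
CALL [[0,0,0,9.7,0,-2.6,0],[0,0,0,19.4,0,-5.2,0],[0,0,0,11.5,-0.6,-48.5,0],[0,0,0,3.7,-1.1,-91.8,0],[0,0,0,-4.1,-1.7,-135.1,0],[0.4,-7.6,0,-23.6,26.1,-154.5,0],[0.9,-15.3,0,-43,53.8,-173.9,0],[1.3,-22.9,0,-62.4,81.5,-193.3,0]]
end [0.44 0.18 0.22] [-0.074  2.531 -0.022]
```

>>> {"method": "step_arm", "body": {"deltas": [[0, 0, 0, 9.7, 0, -2.6, 0], [0, 0, 0, 19.4, 0, -5.2, 0], [0, 0, 0, 11.5, -0.6, -48.5, 0], [0, 0, 0, 3.7, -1.1, -91.8, 0], [0, 0, 0, -4.1, -1.7, -135.1, 0], [0.4, -7.6, 0, -23.6, 26.1, -154.5, 0], [0.9, -15.3, 0, -43, 53.8, -173.9, 0], [1.3, -22.9, 0, -62.4, 81.5, -193.3, 0]]}}

```text
time: 55.6
position: [0.4564, 0.1826, 0.1679]
tool_rot: [-0.064, 2.626, -0.068]
ft_force: [-0.2, -1.4, -1.1]
grip_width: 0.005
```

Run:
```python
from h import *
chk()
snap('side','d21',(150,120,110,80),7);snap('wrist','w21',None,1.5);snap('scene','s21',(170,130,100,75),7)
```

```text
t 55.6 pos [0.4564 0.1826 0.1679] err mm [ 16.5   2.6 -52.1] rot err deg [ 1.8  5.5 -0.1] F [-0.2 -1.4 -1.1] g mm 0.4 j [-0.9  -0.3   0.17  2.28  0.56  0.85  0.59]
```

View pics/w21.png

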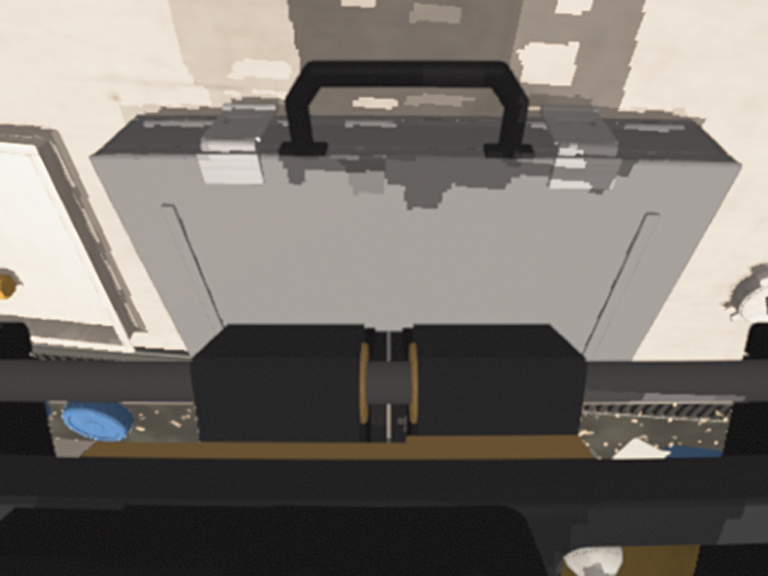

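View pics/d21.png

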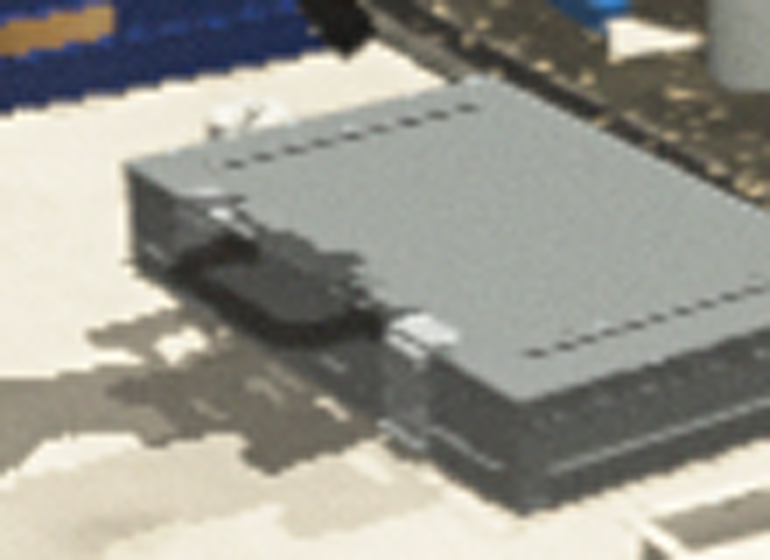

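Run:
```python
from h import *
print(ctrl.get_state()['joint_positions'])
a=cv2.imread('pics/w21_full.png')[50:150,120:430]
a=cv2.convertScaleAbs(a,alpha=1.5,beta=10)
l=cv2.resize(a[:, :110],None,fx=5,fy=5,interpolation=2);r=cv2.resize(a[:,200:310],None,fx=5,fy=5,interpolation=2)
cv2.imwrite('pics/z1.png',l);cv2.imwrite('pics/z2.png',r)
```

```text
[-0.91091426 -0.29959451  0.17254772  2.28329778  0.55307289  0.85422413
  0.59490012]
```

View pics/z1.png

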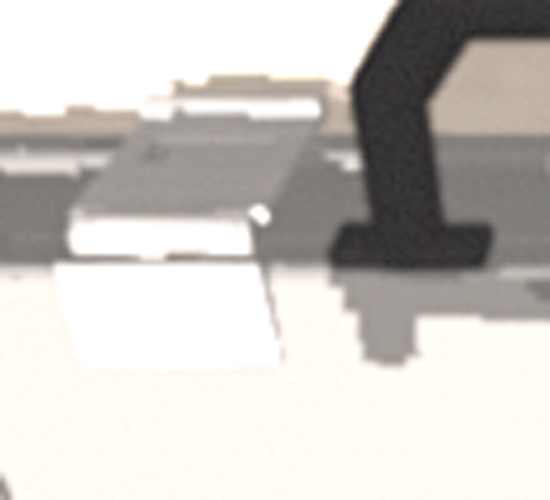

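View pics/z2.png

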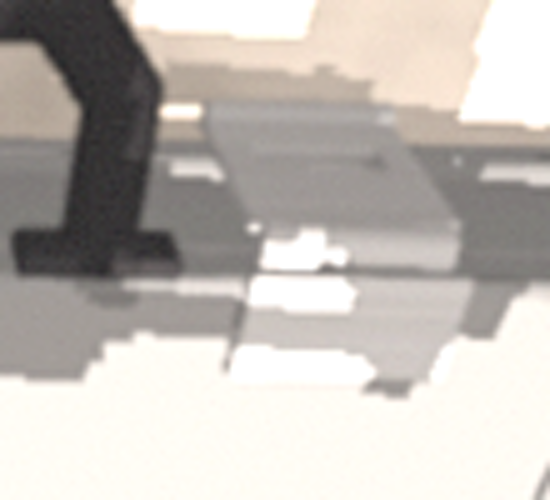

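Run:
```python
from h import *
c=load('w21')
def line(px,zs):
    for z in zs:
        w=unproj(c,[px],z)[0];d=w[:2]-C0;print(px,z,'case',(d@EX*1000).round(1),(d@EY*1000).round(1))
off=np.array([120,50]);offr=np.array([320,50])
line(np.array([240,105])/5+off,[.010,.014,.02]);line(np.array([160,230])/5+off,[.052])
line(np.array([300,115])/5+offr,[.010,.014,.02]);line(np.array([355,245])/5+offr,[.052])
# predicted pixels of flat / 10deg-open tips
for s in(1,-1):
  for th in(0,.1,.2,.3):
    X=cw(-.114-.042*np.sin(th),s*.098,.052-.042*np.cos(th));print(s,th,((proj(c,X)[0]-(off if s<0 else offr))*5).round(0))
  print('piv',((proj(c,cw(-.114,s*.098,.052))[0]-(off if s<0 else offr))*5).round(0),'bottom edge of case front',((proj(c,cw(-.110,s*.098,0))[0]-(off if s<0 else offr))*5).round(0),'handle')
```

```text
[168.  71.] 0.01 case -118.5 -92.5
[168.  71.] 0.014 case -120.1 -91.0
[168.  71.] 0.02 case -122.5 -88.8
[152.  96.] 0.052 case -114.8 -94.9
[380.  73.] 0.01 case -119.3 97.4
[380.  73.] 0.014 case -120.9 96.0
[380.  73.] 0.02 case -123.3 94.0
[391.  99.] 0.052 case -115.8 97.0
1 0 [296. 144.]
1 0.1 [302. 122.]
1 0.2 [309. 100.]
1 0.3 [317.  79.]
piv [358. 256.] bottom edge of case front [277. 142.] handle
-1 0 [216. 129.]
-1 0.1 [210. 107.]
-1 0.2 [204.  85.]
-1 0.3 [197.  65.]
piv [143. 235.] bottom edge of case front [235. 128.] handle
```

Run:
```python
from h import *
c=load('d21')
off=np.array([150,120])
for th in(0,.1,.2):
    for y in (-.0815,-.1145):
        X=cw(-.114-.042*np.sin(th),y,.052-.042*np.cos(th));print(th,y,((proj(c,X)[0]-off)*7).round(0))
for n,X in [('RF top',cw(-.11,-.176,.058)),('RF bot',cw(-.11,-.176,0)),('piv',cw(-.114,-.0815,.052)),('piv',cw(-.114,-.1145,.052))]: print(n,((proj(c,X)[0]-off)*7).round(0))
a=cv2.imread('pics/d21_full.png')[155:200,190:240];cv2.imwrite('pics/z3.png',cv2.resize(cv2.convertScaleAbs(a,alpha=1.6),None,fx=14,fy=12,interpolation=2))
R=down(183.35)
setcmd(*(lambda s:(s['position'],Rn.from_rotvec(s['tool_rot'])))(ctrl.get_state()))
plan([((.50,.18,.22),down(183.35,-5),8,0)])
```

```text
0 -0.0815 [398. 420.]
0 -0.1145 [437. 445.]
0.1 -0.0815 [390. 422.]
0.1 -0.1145 [429. 447.]
0.2 -0.0815 [382. 423.]
0.2 -0.1145 [422. 448.]
RF top [520. 393.]
RF bot [522. 514.]
piv [395. 335.]
piv [435. 360.]
CALL [[-0.4,3,0.1,-8.3,-1.9,-2.9,0],[-0.8,6,0.1,-16.5,-3.7,-5.7,0],[-1.2,9.1,0.2,-24.8,-5.6,-8.6,0],[-1.6,12.1,0.3,-33,-7.4,-11.4,0],[-2,15.1,0.3,-41.3,-9.3,-14.3,0],[-2.4,18.1,0.4,-49.5,-11.1,-17.1,0],[-2.8,21.1,0.5,-57.8,-13,-20,0],[-3.2,24.1,0.5,-66,-14.8,-22.8,0]]
end [0.5  0.18 0.22] [-9.000e-02  3.052e+00 -3.000e-03]
```

View pics/z3.png

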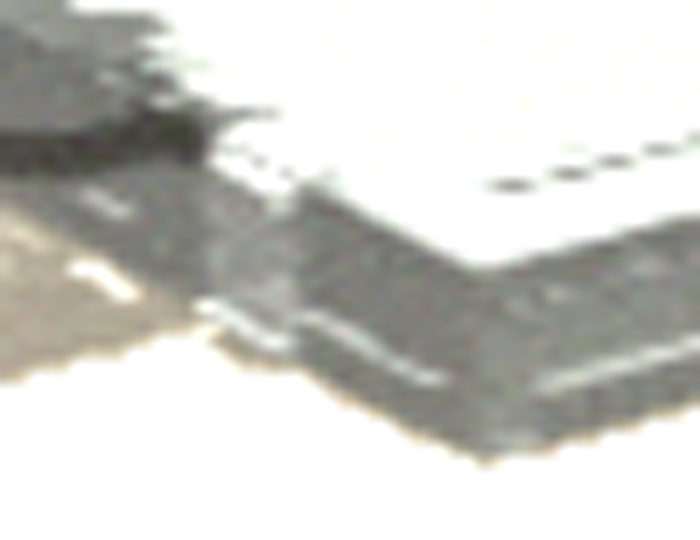

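>>> {"method": "step_arm", "body": {"deltas": [[-0.4, 3, 0.1, -8.3, -1.9, -2.9, 0], [-0.8, 6, 0.1, -16.5, -3.7, -5.7, 0], [-1.2, 9.1, 0.2, -24.8, -5.6, -8.6, 0], [-1.6, 12.1, 0.3, -33, -7.4, -11.4, 0], [-2, 15.1, 0.3, -41.3, -9.3, -14.3, 0], [-2.4, 18.1, 0.4, -49.5, -11.1, -17.1, 0], [-2.8, 21.1, 0.5, -57.8, -13, -20, 0], [-3.2, 24.1, 0.5, -66, -14.8, -22.8, 0]]}}

```text
time: 56.75
position: [0.5013, 0.1757, 0.2202]
tool_rot: [-0.079, 3.055, -0.0]
ft_force: [0.2, 0.5, -0.2]
grip_width: 0.005
```

Run:
```python
from h import *
chk()
plan([((.56,.10,.40),down(120),8,0)])
```

```text
t 56.75 pos [0.5013 0.1757 0.2202] err mm [ 1.3 -4.3  0.2] rot err deg [-0.1  0.1  0.4] F [ 0.2  0.5 -0.2] g mm 0.5 j [-0.9  -0.01  0.49  1.83  0.04  1.24  1.2 ]
CALL [[0.3,0.6,7.9,-8.8,-10.5,-21.8,0],[0.6,1.2,15.8,-17.7,-21.1,-43.5,0],[1,1.7,23.8,-26.5,-31.6,-65.3,0],[1.3,2.3,31.7,-35.4,-42.1,-87.1,0],[1.6,2.9,39.6,-44.2,-52.7,-108.8,0],[1.9,3.5,47.5,-53.1,-63.2,-130.6,0],[2.2,4.1,55.4,-61.9,-73.7,-152.3,0],[2.5,4.7,63.3,-70.8,-84.3,-174.1,0]]
end [0.56 0.1  0.4 ] [-1.569e+00 -2.721e+00 -1.000e-03]
```

>>> {"method": "step_arm", "body": {"deltas": [[0.3, 0.6, 7.9, -8.8, -10.5, -21.8, 0], [0.6, 1.2, 15.8, -17.7, -21.1, -43.5, 0], [1, 1.7, 23.8, -26.5, -31.6, -65.3, 0], [1.3, 2.3, 31.7, -35.4, -42.1, -87.1, 0], [1.6, 2.9, 39.6, -44.2, -52.7, -108.8, 0], [1.9, 3.5, 47.5, -53.1, -63.2, -130.6, 0], [2.2, 4.1, 55.4, -61.9, -73.7, -152.3, 0], [2.5, 4.7, 63.3, -70.8, -84.3, -174.1, 0]]}}

```text
time: 57.75
position: [0.5606, 0.095, 0.4007]
tool_rot: [-1.583, -2.711, -0.004]
ft_force: [0.5, -0.1, -0.1]
grip_width: 0.007
```

Run:
```python
from h import *
chk()
snap('side','d22',(150,110,220,150),3.5);snap('scene','s22',(170,130,100,80),7)
```

```text
t 57.75 pos [0.5606 0.095  0.4007] err mm [ 0.6 -5.   0.7] rot err deg [-0.1  0.1  0.6] F [ 0.5 -0.1 -0.1] g mm 0.6 j [-0.78  0.13  0.65  1.36 -0.08  1.68  0.37]
```

View pics/d22.png

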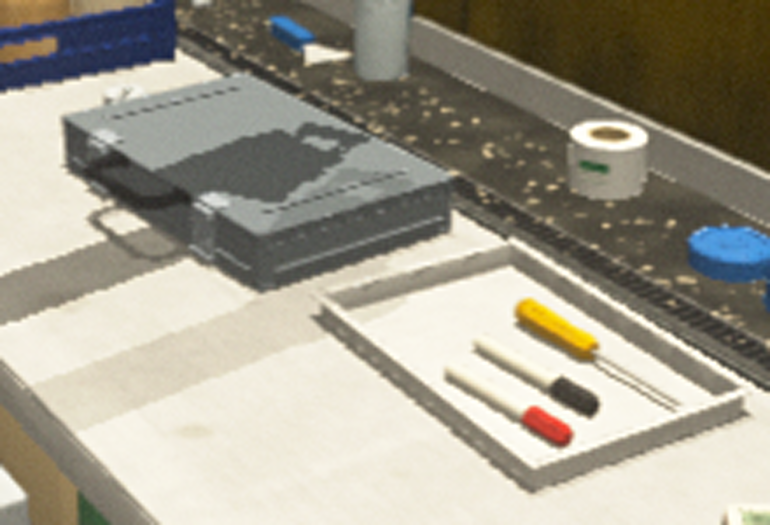

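View pics/s22.png

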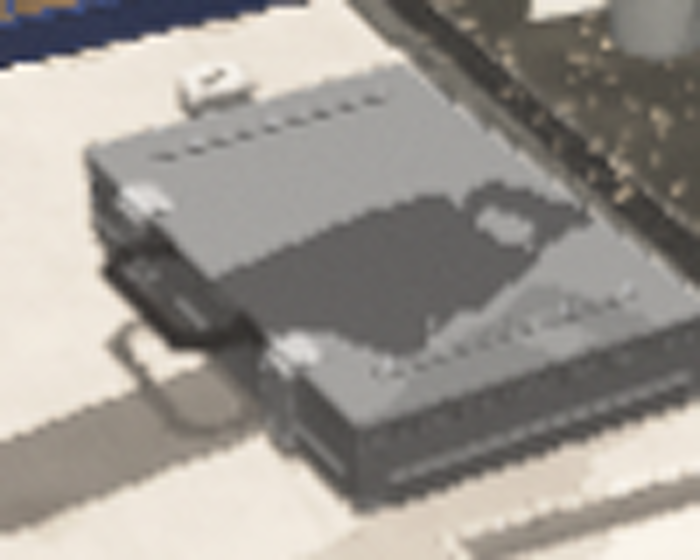

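```bash
python3 -c "
from bench import ctrl
print(ctrl.close_job(), ctrl.get_state()['time'])"
```

```text
the job is handed in; nothing more can be done
the job is handed in; nothing more can be done
```

The case is packed, shut and clasped, and I handed the job in at about 58 s of the 210 s allowed.

- **Strays:** I opened the lid and moved the red marker, the black marker and the screwdriver onto the tray. All three are still there in the last picture.
- **Scraper:** I took the smaller blue scraper (about 154 mm) from the tray and put it in its own lane, on its outline. The larger scraper on the bench and a similar one on the conveyor were left alone.
- **Other tools:** The stem hook was already in its own lane, about 6 mm off its outline, so I left it. I found no brush or tweezers in the case or on the tray, so those two lanes are empty.
- **Lid:** On the first closing the lid stayed slightly ajar. I pressed it down until it pushed back with about 15 N, and no gap shows now.
- **Clasps:** I swung both down and pressed them to a hard stop, about 30 N on the left and 15 N on the right. The wrist picture shows both leaves down. They look flat to within about 0.1 rad, and the picture cannot separate that remainder from the curl at each leaf's end. The side picture shows the right leaf vertical; the left was checked only in the wrist picture.
- **Joint limit:** While I was tilting the wrist for that picture, joint 2 came right up to its -0.30 limit, reading -0.2996. I moved it straight back.

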